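# Turn a blackout cover over and close a seed tray with it

### The arm

A 7-joint arm with a two-finger parallel gripper is mounted at the origin on the work surface. World frame = base frame: x ahead of the robot, y to its left, z up, the work surface at z = 0. Lengths are in mm, angles in rad, forces in N, time in s.
With the tool pointing down it reaches from about 425 to 875 mm from the base axis. Payload 8.4 kg.
Tool frame: the origin (TCP) lies between the finger pads; the fingertips stand 8 mm ahead of it and the grasp point (between the pads) lies 11 mm behind it; z points along the fingers, y is the direction in which the jaws open and shut (so a half turn about z gives the same grasp; the last joint's range is limited). The gripper opens to 87 mm and grips with 3 to 60 N. Pads are 19 mm wide; open, the fingers measure 117 mm over their backs; the gripper's body (75 mm by 190 mm) begins 51 mm behind the grasp point.
Start: joints at [-1.445, 0.333, 0.04, 1.465, -0.013, 1.343, -0.059], TCP at [144.896, 633.616, 230.546] pointing down, gripper open.
Joint ranges: [-2.58, 2.58], [-0.38, 2.09], [-1.3, 1.39], [0.25, 2.4], [-1.5, 4.64], [0.08, 2.09], [-2.65, 2.65]. Speed limits (rad/s): [2.22, 2.22, 2.79, 2.79, 3.14, 3.14, 3.14].

### API

Orientations are given as a unit quaternion [x, y, z, w].
In Python, from cell import robot gives the robot as it stands.
- The arm moves only by the tool carry_out, never from a script. Its argument "series" is a list of rows, each a list of 2 entries, a list of its own where there are three numbers: the shift along the world's x, y, z in units of 25 mm (1.0 is 25 mm), then the turn about the world's z in degrees. A call has 1 to 20 rows; each row shifts and turns the pose as measured when the row begins; what a row does not reach is not made up. A row lasts 1/10 s, in which the tool goes at most 50 mm and 8.59 degrees, less where a joint would pass 70% of its speed; a pose out of reach is approached as far as the arm can. A call is refused whole if a number of a shift passes 1 or a number of a turn 8.59, either way. A call with a gripper value outside its range is refused whole. "claw" is the closure, from -1 (fully open) to 1 (shut), so that 0 is half open, set as the call begins (left out, the last holds). The fingers move at their own pace and stop on an object; "squeeze" is the grip in N (left out, the last holds). Time passes only in rows, so rows that do not move let the fingers close. It gives the time, the measured TCP pose, the force and the opening at its end, in the units of the state.
- robot.sense(): the state, without advancing time (a new reading comes with each control period).
- robot.read_camera(name): name is "scene" or "top" or "wrist"; returns (picture, depth): 400x640x3 uint8, blue, green, red; 400x640 float32, mm along the optical axis (not along the pixel's ray), 0 where there is no reading.
- robot.camera_model(name): a dict with "vfov" (degrees; the focal length in pixels is half the picture's height over the tangent of half this angle, whatever the lens; pixels are square), "cx", "cy" (the principal point, pixels), "D" ([k1, k2, p1, p2, k3] as OpenCV has them; the pictures are not rectified), "rvec" (rotation vector, rad) and "tvec" (3), from world to camera coordinates, as OpenCV has them. Camera axes: x right, y down, z forward; pixel columns grow to the right and rows downward; lengths in mm; the calibration is good to about 2 mm. A picture is of the moment at which its call begins: read the wrist's pose just before it. camera_model takes no time and is no camera call; for the wrist camera it gives the pose at the moment of the call.
- robot.hand_in(): hands the job in, once; it reports no verdict.
The state is a dict: "t": time; "qpos": joint angles; "dq": joint speeds; "effort": joint torques, N m; "position": TCP position; "tcp_rot": TCP orientation; "contact_force": force on the tool from outside, world axes, zero at the start; "wrist_torque": the same for the moment, N m; "width": finger opening in mm.
Only numpy, scipy, OpenCV 4.12 (cv2) and the standard library are available. Lean on these libraries where they do the work, as an engineer would, in place of code of your own. Each camera call takes 0.05 s, during which the arm holds its last target.

### The job

Close the small black seed tray in the middle of the bench with its black cover board, which lies upside down on the raised galvanised deck with a plant pot standing on it. First stand the pot upright somewhere else on the deck or the bench; then slide the cover out past the deck's open edge so that you can get under it, turn it over, and lay it on the tray square and fully down, its ribs inside the tray walls. Do not let the cover or the pot fall, and leave everything else where it stands.

Things in the scene. Friction and masses are not known exactly. Their poses are not given: they have to be found in the camera images.
- deck: Fixed galvanised deck 360 mm (its x) by 350 mm (its y), flat top 110 mm above the bench, on corner posts. Origin on the bench under its centre, z up. Rails 3 mm thick rise 30 mm above the top at its +y side and both x ends (inner faces 172 mm from the centre in y, 177 mm in x). The -y side is open: the top ends at y = -175 mm with a 22 mm fold below; it overhangs free air. Yaw within 0.14 rad.
- cover: Loose black board 195 (its x) by 130 (its y) by 9 mm, 0.2-0.33 kg. Origin: centre of its plain outer face; z runs through the board to the ribbed inner face: up at the start (flat on the deck, a long side within 22 deg of the open edge), down when closed. Four L ribs, 8 mm high, 5 thick, on the inner face near the corners: outer faces x +-73.5, y +-41 mm, arms 30 mm in x, 20 in y; rest plain.
- corner_a (a point): Corner of the cover at x +97.5, y +65 mm of the cover, mid-thickness.
- corner_b (a point): Corner of the cover at x +97.5, y -65 mm of the cover, mid-thickness.
- corner_c (a point): Corner of the cover at x -97.5, y +65 mm of the cover, mid-thickness.
- corner_d (a point): Corner of the cover at x -97.5, y -65 mm of the cover, mid-thickness.
- tray: Fixed black seed tray, open on top: 165 mm (its x) by 100 mm (its y) outside, rim 70 mm above the bench, walls 5 mm (inside 155 by 90), empty cells deep inside. Origin on the bench under its centre, z up. The closed cover lies flat on the rim, long side along x, overhanging 15 mm all round, ribs inside with 4 mm play each way; its origin is then 79 mm above the tray's.
- pot: Small loose terracotta plant pot, open on top, 70 mm high, 46 mm across at the foot, 57 mm at 56 mm height, with a rim 63 mm across above that; 0.14 kg. Origin at the centre of its foot, z up. Stands on the cover near its middle at the start.
- clay_pot: Bystander: terracotta pot 76 mm high, 75 mm across, standing on the deck in one of the two corners at the open edge. Origin at the centre of its foot.
- feed_bottle: Bystander: amber bottle 105 mm high, 40 mm across, standing on the deck in the other corner at the open edge. Origin at the centre of its foot.
- seed_jar: Bystander: glass jar 85 mm high, 60 mm across, on the bench. Origin at the centre of its foot.
- pot_stack: Bystander: stack of black pots 108 mm high, 77 mm across, on the bench at the back. Origin at the centre of its foot.
- label_cup: Bystander: white cup 80 mm high, 68 mm across, on the bench. Origin at the centre of its foot.
- seed_tin: Bystander: tin 70 mm high, 66 mm across, on the bench. Origin at the centre of its foot.
- trowel: Bystander: hand trowel lying on the bench, 255 mm long along its x (blade from x = 30 to 133 mm, handle from -120 mm), 58 mm wide, 26 mm high. Origin on its underside.

How it is judged (in metres and radians):
On the way, in this order (a step that is already met when the one before it is completed fails the run):
1. the pot stands upright, let go, on the deck or the bench, off the cover (angle between pot's own z axis and vertical below 0.1 rad and height (world z) of pot below 0.115 m and linear speed of pot below 0.02 m/s and contact force between pot and cover below 0.05 N and contact force between pot and the fingers below 0.05 N), for 0.2 s.
2. the cover, still lying flat on the deck, sticks out more than 20 mm past the deck's open edge (y of any of corner_a, corner_b, corner_c, corner_d in the frame of deck below -0.195 m and angle between cover's own z axis and vertical below 0.12 rad and height (world z) of cover above 0.1 m), for 0.1 s.
At the end, for the whole second after the job is handed in: The cover lies on the tray right way up (ribs down, level within 4 degrees), centred within 8 mm, square within 7 degrees, its outer face 79 mm (75 to 82) above the bench, at rest; the pot stands upright (within 6 degrees) on the deck or the bench, at rest, not touching the cover or the gripper (all of step 1 and angle between cover's own z axis and vertical above 3.07 rad and x of cover in the frame of tray between -0.008 and 0.008 m and y of cover in the frame of tray between -0.008 and 0.008 m and z of cover in the frame of tray between 0.075 and 0.082 m and angle between the x axis of cover and the x axis of tray, either way round below 0.12 rad and linear speed of cover below 0.02 m/s).
It fails at once if the cover falls down to the bench (height (world z) of cover below 0.045 m).
It fails at once if the pot is knocked over (angle between pot's own z axis and vertical above 0.6 rad).
It fails at once if one of the other things is shifted more than 30 mm or tipped over (distance of any of clay_pot, feed_bottle, seed_jar, pot_stack, label_cup, seed_tin, trowel from where it was at the start of the episode above 0.03 m or angle between any of clay_pot, feed_bottle, seed_jar, pot_stack, label_cup, seed_tin, trowel's own z axis and vertical above 0.5 rad).
It also fails if it takes over 72 s, if anything falls off the work surface, if the arm or the gripper's body presses on something with over 40 N, if the wrist force passes 120 N, or if a joint passes its speed limit or range.

## Working session

There is one attempt and no reset: what is moved stays moved. The work goes in short steps, Python scripts to look and compute and a tool call to move; the robot and the scene stay as the last step left them, time stands still between calls to the robot, and variables do not carry over. Pictures are saved under pics/ and viewed, and the job is handed in when it is done.

Besides the shell and the picture viewer there is one more tool, called after "Emit:" in YAML: its name, and indented under it one key for each argument. carry_out: Moves the arm, as the interface text tells. Its arguments: {"type":"object","properties":{"series":{"type":"array"},"claw":{"type":"number"},"squeeze":{"type":"number"}},"required":["series"]}

```bash
ls -la; mkdir -p pics
cat > look.py <<'E'
import sys,cv2,numpy as np
from cell import robot
s=robot.sense(); print({k:np.round(np.array(v),3).tolist() for k,v in s.items()})
tag=sys.argv[1]
for n in sys.argv[2:]:
    m=robot.camera_model(n); im,d=robot.read_camera(n)
    np.savez(f'pics/{tag}_{n}.npz',im=im,d=d,**{k:np.array(v) for k,v in m.items()})
    cv2.imwrite(f'pics/{tag}_{n}.png',im); print(n,{k:np.round(np.array(v),4).tolist() for k,v in m.items()})
E
python3 look.py a scene top
```

```text
total 12
drwxr-xr-x  3 agent agent 4096 Dec  7 00:00 .
drwxr-xr-x 23 root  root  4096 Dec  7 00:00 ..
drwxr-xr-x  2 agent agent 4096 Dec  7 00:00 pics
{'t': 0.0, 'qpos': [-1.445, 0.334, 0.04, 1.466, -0.013, 1.343, -0.059], 'dq': [-0.0, -0.001, -0.001, -0.001, 0.001, -0.0, 0.0], 'effort': [-0.0, -65.635, 1.335, -40.381, -0.06, 0.045, 0.0], 'position': [144.851, 633.2, 229.681], 'tcp_rot': [0.112, 0.994, -0.001, -0.0], 'contact_force': [-0.215, -0.445, 0.051], 'wrist_torque': [0.011, 0.006, 0.018], 'width': 87.287}
scene {'vfov': 43.2456, 'cx': 318.8885, 'cy': 181.51, 'D': [0.0103, 0.0, 0.0, 0.0, 0.0], 'rvec': [2.2605, 1.125, -0.4038], 'tvec': [-269.0434, -326.3805, 1809.5521]}
top {'vfov': 50.7019, 'cx': 323.0042, 'cy': 203.0708, 'D': [-0.0529, 0.0, 0.0, 0.0, 0.0], 'rvec': [2.0906, -2.1331, 0.2144], 'tvec': [-38.8179, 565.8429, 1326.9012]}
```

View pics/a_scene.png

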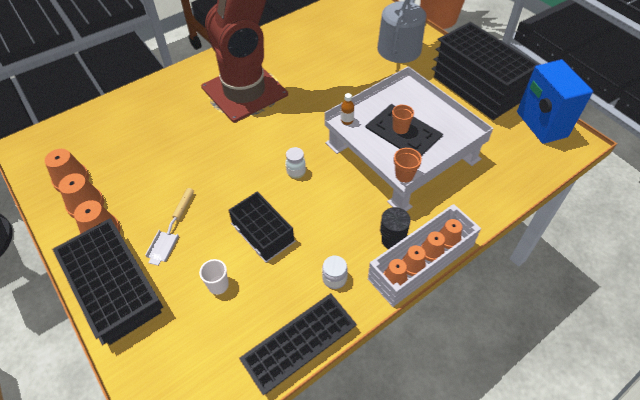

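View pics/a_top.png

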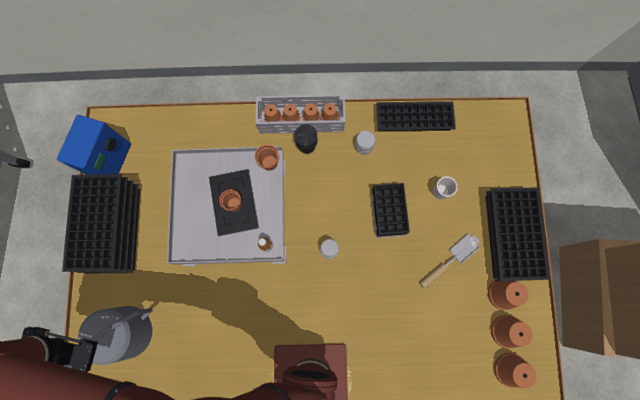

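```bash
cat > geo.py <<'E'
import numpy as np,cv2
def load(f):
    z=np.load(f); f_=(z['im'].shape[0]/2)/np.tan(np.radians(float(z['vfov']))/2)
    K=np.array([[f_,0,float(z['cx'])],[0,f_,float(z['cy'])],[0,0,1]])
    R,_=cv2.Rodrigues(z['rvec']); return z['im'],z['d'],K,z['D'],R,z['tvec'].ravel()
def cloud(f):
    im,d,K,D,R,t=load(f); h,w=d.shape
    u,v=np.meshgrid(np.arange(w),np.arange(h))
    p=cv2.undistortPoints(np.stack([u.ravel(),v.ravel()],1).astype(np.float32)[:,None],K,D)[:,0]
    P=np.c_[p*d.reshape(-1,1),d.reshape(-1,1)]
    W=(P-t)@R; W[d.ravel()==0]=np.nan
    return im,W.reshape(h,w,3)
def proj(f,P):
    im,d,K,D,R,t=load(f); return cv2.projectPoints(np.array(P,float).reshape(-1,3),cv2.Rodrigues(R)[0],t,K,D)[0][:,0]
def onplane(f,uv,z):
    im,d,K,D,R,t=load(f); p=cv2.undistortPoints(np.array(uv,np.float32).reshape(-1,1,2),K,D)[:,0]
    r=np.c_[p,np.ones(len(p))]@R; c=-R.T@t; s=(z-c[2])/r[:,2]; return c+r*s[:,None]
E
cat > m1.py <<'E'
from geo import *
im,W=cloud('pics/a_top.npz')
Z=W[...,2]
h=cv2.cvtColor(im,cv2.COLOR_BGR2HSV)
print('bench z',np.nanmedian(Z[300:330,180:220]),'deck',np.nanmedian(Z[200:240,182:200]))
# zones for objects
def rect(mask,n):
    P=W[mask][:,:2].astype(np.float32); r=cv2.minAreaRect(P); print(n,len(P),np.round(r[0],1),np.round(r[1],1),round(r[2],2))
def box(a,b,c,d):
    m=np.zeros(Z.shape,bool); m[b:d,a:c]=True; return m
dk=box(160,140,295,275)&(Z>95)&(Z<125)
rect(dk,'deck')
cov=box(200,160,265,245)&(im.max(2)<75)&(Z>105)
rect(cov,'cover'); print('cover z',np.nanpercentile(Z[cov],[5,50,95]))
tr=box(360,170,420,245)&(Z>60)&(Z<80); rect(tr,'tray rim')
for n,b in dict(pot=(215,185,245,215),clay=(250,142,285,175),bottle=(255,228,275,255),jar=(315,235,345,260),stack=(290,120,322,155),tin=(352,128,378,155),cup=(430,172,462,202)).items():
    m=box(*b); zt=np.nanpercentile(Z[m],98); mm=m&(Z>zt-8); P=W[mm][:,:2].astype(np.float32)
    c,r=cv2.minEnclosingCircle(P); print(n,'top',round(zt,1),np.round(c,1),round(r,1))
E
python3 m1.py
python3 - <<'E'
import cv2
im=cv2.imread('pics/a_top.png'); cv2.imwrite('pics/a_crop.png',cv2.resize(im[130:280,155:305],None,fx=4,fy=4,interpolation=cv2.INTER_CUBIC))
E
```

```text
bench z 0.7977559957327512 deck 111.09783569624422
deck 11286 [553.9 250.9] [359.  350.1] 0.49
cover 1979 [563.1 233.1] [193.  128.2] 10.19
cover z [115.4709035  120.08874513 126.38453299]
tray rim 323 [ 540.6 -270.1] [167.  102.1] 3.96
pot top 191.0 [552.5 227.7] 32.3
clay top 188.4 [689.6 118.9] 38.3
bottle top 216.3 [422.4 125.5] 9.7
jar top 90.0 [414.8 -67.9] 26.2
stack top 113.0 [783.3   2.5] 39.9
tin top 74.9 [ 778.7 -195.9] 30.8
cup top 81.8 [ 608.1 -456.1] 35.0
```

View pics/a_crop.png

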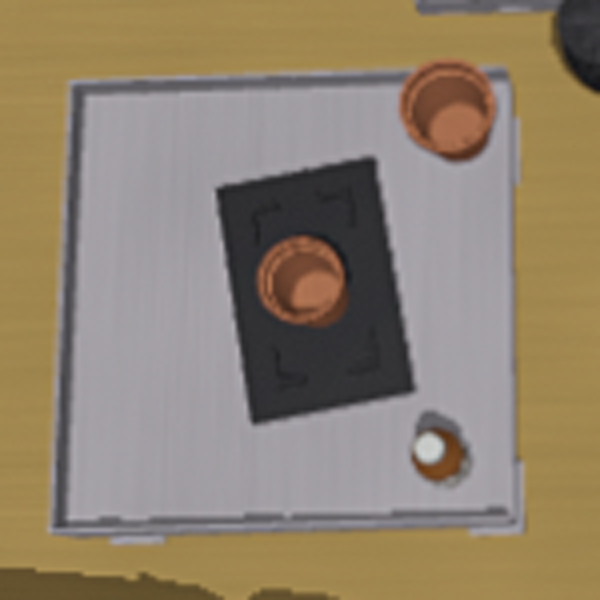

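The top view shows the deck at left, its open edge facing world -y at about column 283. The cover is at about (232,203) with the pot on it, and the black tray is at about (391,209). The sizes fit: deck 359x350, cover 193x128, tray 167x102.

First I'll go above the pot.

Emit:
carry_out:
  series:
    - [[1, -1, 0], 7.6]
    - [[1, -1, 0], 7.6]
    - [[1, -1, 0], 7.6]
    - [[1, -1, 0], 0]
    - [[1, -1, 0], 0]
    - [[1, -1, 0], 0]
    - [[1, -1, 0], 0]
    - [[1, -1, 0], 0]
    - [[1, -1, 0], 0]
    - [[1, -1, 0], 0]
    - [[1, -1, 0], 0]
    - [[1, -1, 0], 0]
    - [[1, -1, 0], 0]
    - [[1, -1, 0], 0]
    - [[1, -1, 0], 0]
    - [[0.9, -0.9, 0], 0]
  claw: -1
  squeeze: 10

```text
t: 1.7
position: [547.3, 218.2, 223.2]
tcp_rot: [-0.1, 0.995, -0.004, -0.004]
contact_force: [-0.2, 0.2, -0.3]
width: 86.9
```

```bash
cat > st.py <<'E'
import numpy as np
from cell import robot
from scipy.spatial.transform import Rotation as R
s=robot.sense(); M=R.from_quat(s['tcp_rot']).as_matrix()
print('t',s['t'],'pos',np.round(s['position'],1),'jaw deg',round(np.degrees(np.arctan2(M[1,1],M[0,1]))%180,2),'zaxis',np.round(M[:,2],3),'F',np.round(s['contact_force'],1),'w',round(s['width'],1),'q',np.round(s['qpos'],2))
E
python3 st.py
```

```text
t 1.7 pos [547.3 218.2 223.2] jaw deg 101.45 zaxis [-0.007 -0.009 -1.   ] F [-0.2  0.2 -0.3] w 86.9 q [-0.76  0.22  0.36  1.64 -0.07  1.31  1.38]
```

Emit:
carry_out:
  series:
    - [[0.2, 0.38, 0], 0]
    - [[0, 0, -0.9], 0]
    - [[0, 0, -0.8], 0]
    - [[0, 0, 0], 0]

```text
t: 2.1
position: [555.8, 222.0, 178.7]
tcp_rot: [-0.095, 0.995, -0.006, -0.004]
contact_force: [-1.2, 0.2, -0.2]
width: 87.2
```

```bash
python3 st.py; python3 look.py b wrist top >/dev/null
```

```text
t 2.1 pos [555.8 222.  178.7] jaw deg 100.9 zaxis [-0.006 -0.012 -1.   ] F [-1.2  0.2 -0.2] w 87.2 q [-0.75  0.28  0.35  1.67 -0.09  1.22  1.38]
```

View pics/b_wrist.png

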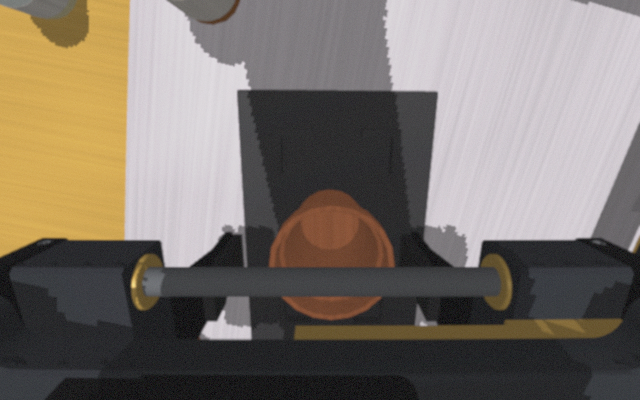

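Emit:
carry_out:
  series:
    - [[-0.12, 0.2, -0.3], 0]
    - [[0, 0, 0], 0]

```text
t: 2.4
position: [554.2, 228.7, 175.2]
tcp_rot: [-0.095, 0.995, -0.004, -0.001]
contact_force: [-1.5, 0.6, -0.4]
width: 86.8
```

Emit:
carry_out:
  series:
    - [[0, 0, 0], 0]
    - [[0, 0, 0], 0]
    - [[0, 0, 0], 0]
    - [[0, 0, 0], 0]
  claw: 1
  squeeze: 12

```text
t: 2.8
position: [554.7, 229.4, 177.1]
tcp_rot: [-0.096, 0.995, -0.004, -0.0]
contact_force: [0.2, -1.8, 1.2]
width: 62.8
```

```bash
python3 st.py
```

```text
t 2.8 pos [554.7 229.4 177.1] jaw deg 100.97 zaxis [ 0.001 -0.008 -1.   ] F [ 0.2 -1.8  1.2] w 62.8 q [-0.76  0.27  0.35  1.67 -0.09  1.21  1.37]
```

Emit:
carry_out:
  series:
    - [[0, 0, 0.5], 0]
    - [[0.2, 0.4, 1], 0]
    - [[0.6, 0.8, 0], 0]
    - [[0.6, 0.9, 0], 0]
    - [[0.6, 0.9, 0], 0]
    - [[0.6, 0.9, 0], 0]
    - [[0.6, 0.8, 0], 0]
    - [[0.2, 0.2, 0], 0]
    - [[0, 0, -0.6], 0]
    - [[0, 0, -0.4], 0]

```text
t: 3.8
position: [642.9, 354.9, 197.8]
tcp_rot: [-0.094, 0.996, -0.003, 0.002]
contact_force: [0.4, -0.3, -2.5]
width: 62.7
```

```bash
python3 st.py; python3 look.py c scene >/dev/null
```

```text
t 3.8 pos [642.9 354.9 197.8] jaw deg 100.83 zaxis [ 0.004 -0.005 -1.   ] F [ 0.4 -0.3 -2.5] w 62.7 q [-0.78  0.54  0.32  1.28 -0.16  1.35  1.3 ]
```

View pics/c_scene.png

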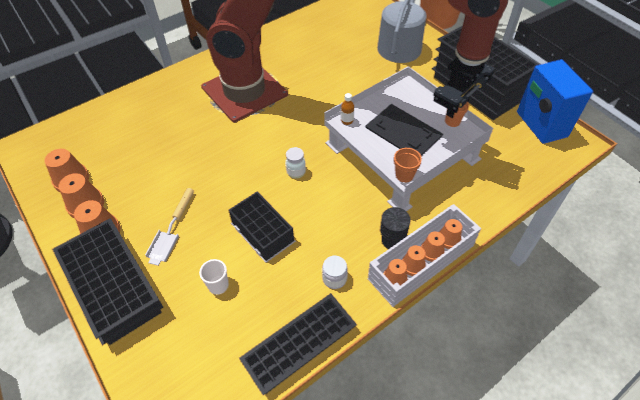

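Emit:
carry_out:
  series:
    - [[0, 0, -0.6], 0]
    - [[0, 0, -0.3], 0]
    - [[0, 0, -0.1], 0]
    - [[0, 0, 0], 0]

```text
t: 4.25
position: [640.9, 351.4, 168.3]
tcp_rot: [-0.093, 0.996, -0.004, -0.0]
contact_force: [-0.5, -0.1, -0.7]
width: 62.2
```

```bash
python3 st.py
```

```text
t 4.25 pos [640.9 351.4 168.3] jaw deg 100.68 zaxis [ 0.    -0.008 -1.   ] F [-0.5 -0.1 -0.7] w 62.2 q [-0.78  0.55  0.32  1.32 -0.16  1.3   1.3 ]
```

Emit:
carry_out:
  series:
    - [[0, 0, -0.1], 0]
    - [[0, 0, 0], 0]

```text
t: 4.45
position: [642.4, 351.2, 168.7]
tcp_rot: [-0.093, 0.996, -0.003, 0.002]
contact_force: [-0.2, -0.5, -2.3]
width: 62.4
```

Emit:
carry_out:
  series:
    - [[0, 0, 0], 0]
    - [[0, 0, 0], 0]
    - [[0, 0, 0], 0]
    - [[0, 0, 0], 0]
  claw: -1

```text
t: 4.85
position: [643.0, 351.5, 170.2]
tcp_rot: [-0.093, 0.996, -0.003, 0.003]
contact_force: [-0.2, -0.3, -0.5]
width: 83.9
```

```bash
python3 st.py
```

```text
t 4.85 pos [643.  351.5 170.2] jaw deg 100.64 zaxis [ 0.006 -0.005 -1.   ] F [-0.2 -0.3 -0.5] w 83.9 q [-0.78  0.55  0.32  1.32 -0.16  1.3   1.3 ]
```

Emit:
carry_out:
  series:
    - [[0, 0, 0.6], 0]
    - [[0, 0, 1], 0]
    - [[0, 0, 1], 0]
    - [[0, 0, 0], 0]

```text
t: 5.25
position: [642.5, 351.4, 240.0]
tcp_rot: [-0.093, 0.996, -0.003, 0.003]
contact_force: [1.1, -0.1, 0.0]
width: 86.9
```

```bash
python3 st.py; python3 look.py d top wrist>/dev/null
python3 - <<'E'
import cv2
im=cv2.imread('pics/d_top.png'); cv2.imwrite('pics/d_crop.png',cv2.resize(im[130:280,155:305],None,fx=4,fy=4,interpolation=cv2.INTER_CUBIC))
E
```

```text
t 5.25 pos [642.5 351.4 240. ] jaw deg 100.65 zaxis [ 0.006 -0.005 -1.   ] F [ 1.1 -0.1  0. ] w 86.9 q [-0.78  0.51  0.33  1.23 -0.15  1.43  1.29]
```

View pics/d_crop.png

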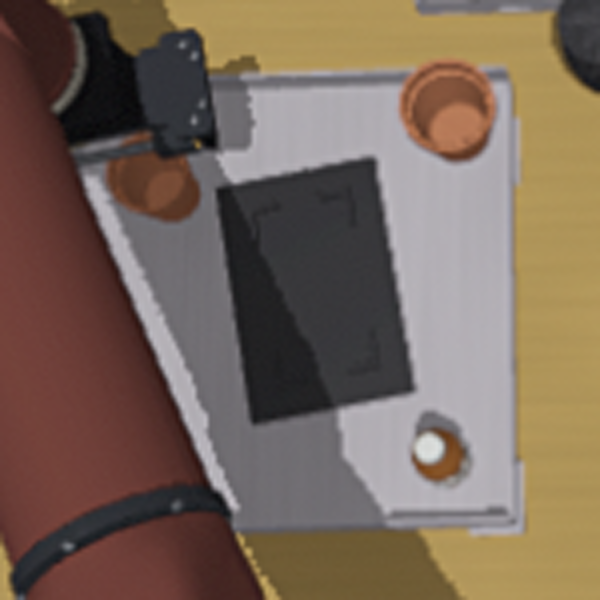

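View pics/d_wrist.png

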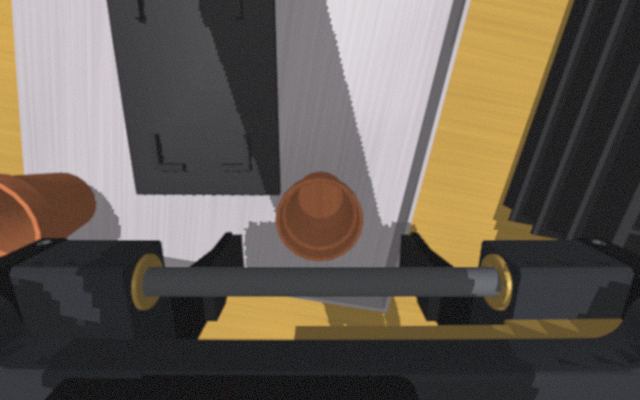

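```bash
cat > m2.py <<'E'
import sys
from geo import *
f=sys.argv[1]; x0,x1,y0,y1=map(float,sys.argv[2:6]); zmin,zmax=map(float,sys.argv[6:8]); thr=int(sys.argv[8])
im,W=cloud(f); m=(im.max(2)<thr)&(W[...,0]>x0)&(W[...,0]<x1)&(W[...,1]>y0)&(W[...,1]<y1)&(W[...,2]>zmin)&(W[...,2]<zmax)
m=cv2.morphologyEx(m.astype(np.uint8),cv2.MORPH_OPEN,np.ones((3,3)))
n,l,s,c=cv2.connectedComponentsWithStats(m); k=1+np.argmax(s[1:,4]); m=l==k
P=W[m]; r=cv2.minAreaRect(P[:,:2].astype(np.float32)); print(len(P),'c',np.round(r[0],1),'size',np.round(r[1],1),'ang',round(r[2],2),'z',np.round(np.percentile(P[:,2],[5,50,95]),1))
E
python3 m2.py pics/d_top.npz 440 690 130 320 105 135 90; python3 m2.py pics/a_top.npz 440 690 130 320 105 135 90
python3 m2.py pics/d_wrist.npz 440 690 130 320 105 135 90
python3 - <<'E'
import sys; sys.path.insert(0,'.')
from geo import *
f='pics/d_wrist.npz'
print('wrist edge pts', onplane(f,[(136,194),(281,194),(160,163),(249,163),(250,135),(186,165)],119).round(1))
im,W=cloud(f); print(W[150,200],W[80,160],W[100,60])
E
```

```text
2441 c [563.6 235.3] size [196.7 132.4] ang 10.24 z [115.3 120.  125.3]
2012 c [564.2 233.5] size [198.2 128.7] ang 10.22 z [115.4 120.1 126.3]
30165 c [584.1 235.3] size [157.7 129.6] ang 10.42 z [117.4 118.6 120.4]
wrist edge pts [[670.2 185.7 119. ]
 [646.  313.5 119. ]
 [638.1 205.8 119. ]
 [623.8 282.1 119. ]
 [600.  280.  119. ]
 [635.7 228.3 119. ]]
[620.49196659 239.14055726 118.56655359] [569.69750905 202.48328072 119.38926475] [601.41493017 112.69538182 109.75696702]
```

Emit:
carry_out:
  series:
    - [[0, -0.9, 0], 0]
    - [[-0.25, -1, 0], 0]
    - [[-0.25, -1, -0.6], 0]
    - [[-0.25, -1, -1], 0]
    - [[-0.25, -0.45, -1], 0]
    - [[0, 0, -0.8], 0]
    - [[0, 0, 0], 0]

```text
t: 6.05
position: [611.4, 237.6, 143.4]
tcp_rot: [-0.094, 0.996, -0.005, -0.003]
contact_force: [-0.7, 0.6, -0.6]
width: 86.7
```

```bash
python3 st.py; python3 look.py e wrist >/dev/null
```

```text
t 6.05 pos [611.4 237.6 143.4] jaw deg 100.73 zaxis [-0.005 -0.011 -1.   ] F [-0.7  0.6 -0.6] w 86.7 q [-0.7   0.42  0.34  1.56 -0.14  1.2   1.42]
```

View pics/e_wrist.png

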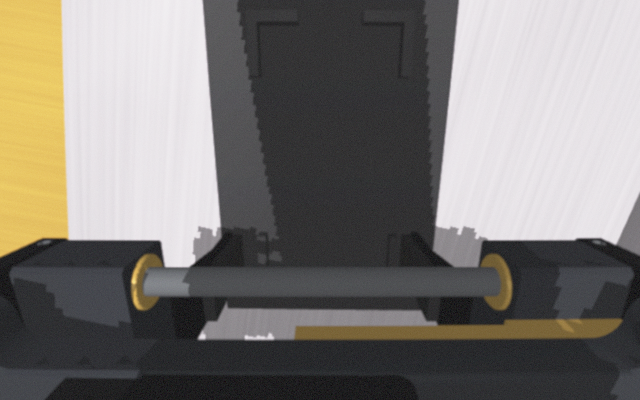

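Run:
```python
from geo import *
f='pics/e_wrist.npz'
im=cv2.imread('pics/e_wrist.png'); cv2.imwrite('pics/e_crop.png',cv2.resize(cv2.convertScaleAbs(im[0:330,190:470],alpha=2.2),None,fx=2.4,fy=1.8))
q=onplane(f,[(204,0),(221,240),(457,0),(435,240)],119)
print(q.round(1))
P=np.array([611.4,237.6]); a=np.radians(10.6); ex=np.array([np.cos(a),np.sin(a)]); ey=np.array([-ex[1],ex[0]])
print('edges rel tcp in ex,ey', [( round((p[:2]-P)@ex,1),round((p[:2]-P)@ey,1)) for p in q])
```

```text
[[496.5 154.4 119. ]
 [623.8 176.6 119. ]
 [473.3 278.9 119. ]
 [599.3 303.5 119. ]]
edges rel tcp in ex,ey [(np.float64(-128.2), np.float64(-60.6)), (np.float64(1.0), np.float64(-62.3)), (np.float64(-128.1), np.float64(66.0)), (np.float64(0.2), np.float64(67.0))]
```

View pics/e_crop.png

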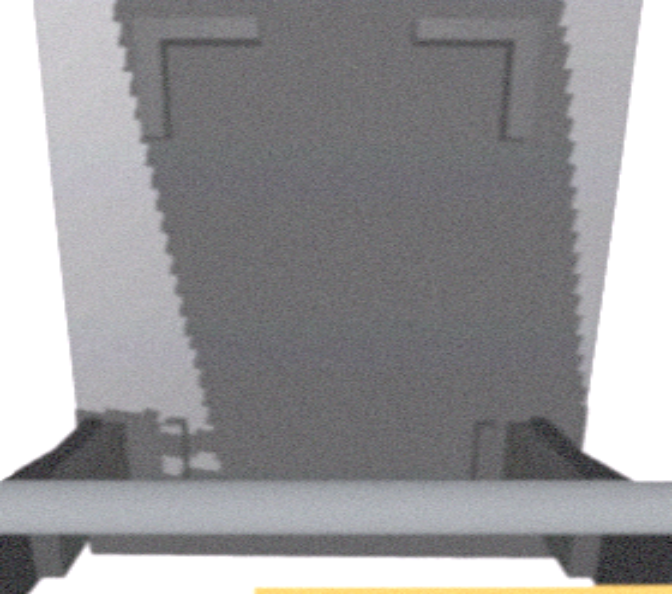

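Emit:
carry_out:
  series:
    - [[0.22, 0.15, -0.2], 0]
    - [[0, 0, -0.1], 0]
    - [[0, 0, 0], 0]

```text
t: 6.4
position: [619.4, 243.7, 139.4]
tcp_rot: [-0.094, 0.996, -0.004, -0.001]
contact_force: [0.5, -0.6, 0.2]
width: 87.4
```

```bash
python3 st.py; python3 look.py f wrist >/dev/null
python3 - <<'E'
from geo import *
im=cv2.imread('pics/f_wrist.png'); cv2.imwrite('pics/f_crop.png',cv2.resize(cv2.convertScaleAbs(im[180:330,190:470],alpha=2.2),None,fx=2.8,fy=2.8))
E
```

```text
t 6.4 pos [619.4 243.7 139.4] jaw deg 100.82 zaxis [-0.001 -0.008 -1.   ] F [ 0.5 -0.6  0.2] w 87.4 q [-0.7   0.44  0.34  1.54 -0.15  1.19  1.42]
```

View pics/f_crop.png

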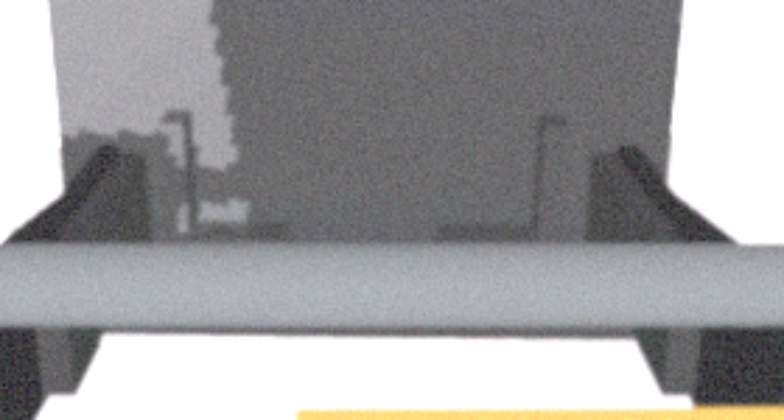

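Emit:
carry_out:
  series:
    - [[-0.05, -0.05, -0.25], 0]
    - [[0, 0, -0.15], 0]
    - [[0, 0, 0], 0]

```text
t: 6.75
position: [618.5, 243.1, 129.6]
tcp_rot: [-0.095, 0.996, -0.004, -0.0]
contact_force: [-1.2, -0.4, 0.1]
width: 87.2
```

```bash
python3 st.py
```

```text
t 6.75 pos [618.5 243.1 129.6] jaw deg 100.86 zaxis [ 0.001 -0.008 -1.   ] F [-1.2 -0.4  0.1] w 87.2 q [-0.7   0.44  0.34  1.56 -0.15  1.17  1.43]
```

Emit:
carry_out:
  series:
    - [[0, 0, -0.04], 0]
    - [[0, 0, 0], 0]
    - [[0, 0, 0], 0]
  claw: 1
  squeeze: 30

```text
t: 7.05
position: [618.4, 242.9, 128.4]
tcp_rot: [-0.095, 0.996, -0.004, -0.0]
contact_force: [0.3, -0.9, -0.6]
width: 81.2
```

```bash
python3 st.py; python3 look.py g wrist >/dev/null
python3 - <<'E'
from geo import *
im=cv2.imread('pics/g_wrist.png'); cv2.imwrite('pics/g_crop.png',cv2.resize(cv2.convertScaleAbs(im[180:330,190:470],alpha=2.2),None,fx=2.8,fy=2.8))
E
```

```text
t 7.05 pos [618.4 242.9 128.4] jaw deg 100.86 zaxis [ 0.001 -0.008 -1.   ] F [ 0.3 -0.9 -0.6] w 81.2 q [-0.7   0.44  0.34  1.56 -0.15  1.17  1.43]
```

View pics/g_crop.png

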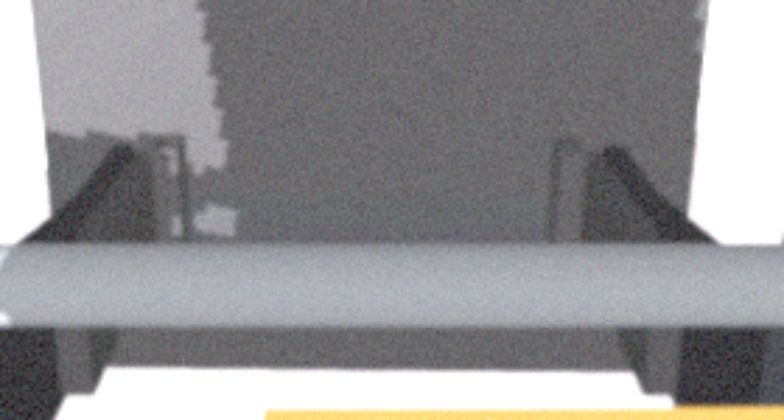

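Emit:
carry_out:
  series:
    - [[-0.1, -0.4, 0.03], 5]
    - [[-0.1, -0.45, 0.03], 6]
    - [[-0.1, -0.45, 0], 6]
    - [[-0.12, -0.45, 0], 6]
    - [[-0.1, -0.4, 0], 4]
    - [[0, 0, 0], 0]

```text
t: 7.7
position: [603.8, 188.5, 129.2]
tcp_rot: [-0.334, 0.943, -0.004, -0.0]
contact_force: [-0.0, -0.9, -2.2]
width: 81.4
```

```bash
python3 st.py; python3 look.py h top >/dev/null
python3 - <<'E'
import cv2
im=cv2.imread('pics/h_top.png'); cv2.imwrite('pics/h_crop.png',cv2.resize(im[130:280,155:305],None,fx=4,fy=4,interpolation=cv2.INTER_CUBIC))
E
```

```text
t 7.7 pos [603.8 188.5 129.2] jaw deg 128.98 zaxis [ 0.002 -0.007 -1.   ] F [-0.  -0.9 -2.2] w 81.4 q [-0.59  0.37  0.27  1.64 -0.1   1.14  1.95]
```

View pics/h_crop.png

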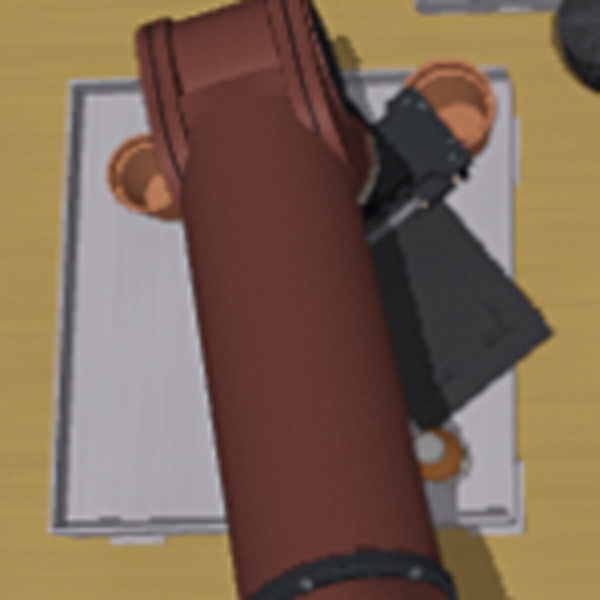

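Run:
```python
from geo import *
f='pics/h_top.npz'
print(onplane(f,[(155+552/4-.4,130+330/4-.4)],117).round(1), 'deck edge', onplane(f,[(155+516/4,130+250/4),(155+522/4,130+500/4)],110).round(1))
```

```text
[[525.8  45.4 117. ]] deck edge [[591.   72.9 110. ]
 [393.1  68.5 110. ]]
```

Emit:
carry_out:
  series:
    - [[0.04, -0.28, 0], 0]
    - [[0, 0, 0], 0]
    - [[0, 0, 0], 0]

```text
t: 8.05
position: [605.0, 184.0, 129.1]
tcp_rot: [-0.331, 0.943, -0.003, 0.0]
contact_force: [-0.5, 1.1, -2.1]
width: 81.3
```

```bash
python3 st.py
```

```text
t 8.05 pos [605.  184.  129.1] jaw deg 128.71 zaxis [ 0.002 -0.005 -1.   ] F [-0.5  1.1 -2.1] w 81.3 q [-0.58  0.37  0.27  1.64 -0.1   1.14  1.96]
```

Emit:
carry_out:
  series:
    - [[0.05, 0.45, 0.02], -5]
    - [[0.1, 0.5, 0], -7]
    - [[0.1, 0.5, 0], -7]
    - [[0.1, 0.45, 0], -7]
    - [[0.1, 0.35, 0], -7]
    - [[0, 0, 0], -5]
    - [[0, 0, 0], 0]

```text
t: 8.75
position: [616.5, 245.1, 128.8]
tcp_rot: [0.008, 1.0, -0.003, -0.001]
contact_force: [0.1, -0.3, -1.3]
width: 81.2
```

```bash
python3 st.py
```

```text
t 8.75 pos [616.5 245.1 128.8] jaw deg 89.1 zaxis [-0.003 -0.006 -1.   ] F [ 0.1 -0.3 -1.3] w 81.2 q [-0.73  0.45  0.37  1.56 -0.17  1.17  1.23]
```

Emit:
carry_out:
  series:
    - [[0, 0, 0.4], 0]
    - [[-0.1, 0, 0.6], 0]
    - [[-0.2, 0, 0.6], 0]
    - [[0, 0, 0], 0]
  squeeze: 8

```text
t: 9.15
position: [608.4, 245.4, 172.9]
tcp_rot: [0.005, 1.0, -0.003, -0.001]
contact_force: [-0.3, 0.8, -1.1]
width: 82.0
```

```bash
python3 st.py; python3 look.py i scene >/dev/null
python3 - <<'E'
import cv2
im=cv2.imread('pics/i_scene.png'); cv2.imwrite('pics/i_crop.png',cv2.resize(im[30:210,300:520],None,fx=3.3,fy=3.3,interpolation=cv2.INTER_CUBIC))
E
```

```text
t 9.15 pos [608.4 245.4 172.9] jaw deg 89.48 zaxis [-0.002 -0.006 -1.   ] F [-0.3  0.8 -1.1] w 82.0 q [-0.74  0.4   0.38  1.53 -0.15  1.24  1.22]
```

View pics/i_crop.png

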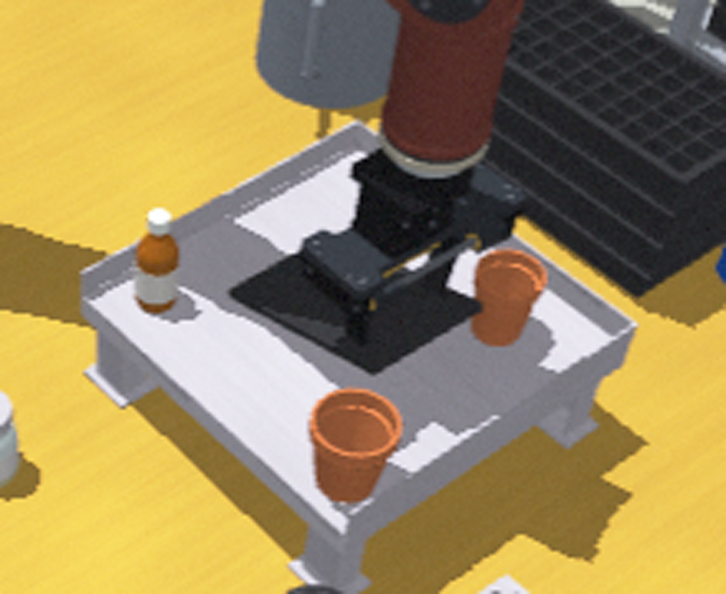

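```bash
cat > bp.py <<'E'
# board plane from wrist depth, dark pixels in front of fingers
import sys
from geo import *
f=sys.argv[1]
im,W=cloud(f)
x0,x1,y0,y1=[int(v) for v in sys.argv[2:6]]
P=W[y0:y1,x0:x1].reshape(-1,3); I=im[y0:y1,x0:x1].max(2).ravel(); P=P[(I<110)&np.isfinite(P[:,0])]
from numpy.random import default_rng
r=default_rng(0);best=None
for _ in range(300):
    a=P[r.choice(len(P),3)]; n=np.cross(a[1]-a[0],a[2]-a[0]); 
    if np.linalg.norm(n)<1: continue
    n/=np.linalg.norm(n); k=np.abs((P-a[0])@n)<2
    if best is None or k.sum()>best.sum(): best=k
Q=P[best]; c=Q.mean(0); n=np.linalg.svd(Q-c,full_matrices=False)[2][2]; n*=np.sign(n[2])
print('n',n.round(3),'tilt',np.degrees(np.arccos(n[2])).round(1),'c',c.round(1),best.mean().round(2),'range',Q.min(0).round(0),Q.max(0).round(0))
E
python3 look.py i wrist >/dev/null; python3 bp.py pics/i_wrist.npz 220 440 0 230
```

```text
n [-0.273  0.01   0.962] tilt 15.9 c [538.5 247.5 140.3] 0.95 range [472. 186. 120.] [600. 309. 159.]
```

View pics/i_wrist.png

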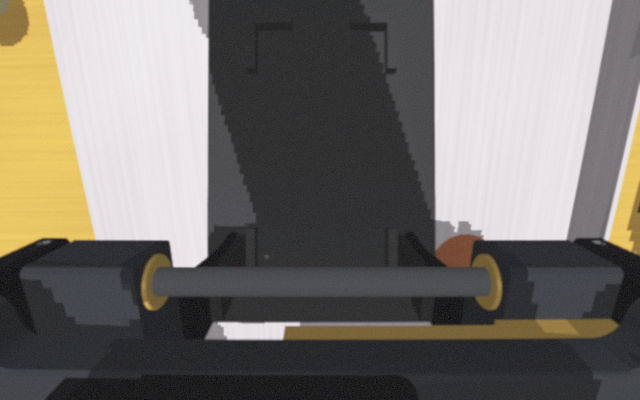

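Emit:
carry_out:
  series:
    - [[-0.2, 0, 0.5], 0]
    - [[-0.25, 0, 0.45], 0]
    - [[-0.3, 0, 0.45], 0]
    - [[0, 0, 0], 0]

```text
t: 9.65
position: [587.2, 244.3, 208.1]
tcp_rot: [0.005, 1.0, -0.004, -0.003]
contact_force: [0.4, -0.2, -0.9]
width: 81.8
```

```bash
python3 st.py;python3 look.py j wrist >/dev/null; python3 bp.py pics/j_wrist.npz 220 440 0 230
```

```text
t 9.65 pos [587.2 244.3 208.1] jaw deg 89.44 zaxis [-0.005 -0.007 -1.   ] F [ 0.4 -0.2 -0.9] w 81.8 q [-0.77  0.33  0.39  1.54 -0.12  1.3   1.19]
n [-0.502  0.012  0.865] tilt 30.2 c [525.4 243.7 157.5] 0.96 range [457. 179. 117.] [580. 308. 191.]
```

View pics/j_wrist.png

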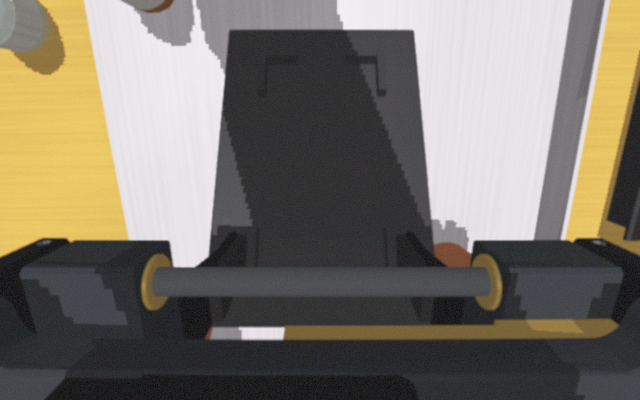

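Emit:
carry_out:
  series:
    - [[-0.35, 0, 0.45], 0]
    - [[-0.38, 0, 0.42], 0]
    - [[-0.38, 0, 0.4], 0]
    - [[0, 0, 0], 0]

```text
t: 10.1
position: [556.8, 244.1, 241.1]
tcp_rot: [0.005, 1.0, -0.004, -0.003]
contact_force: [1.0, 0.1, -0.5]
width: 81.7
```

```bash
python3 st.py;python3 look.py k wrist >/dev/null; python3 bp.py pics/k_wrist.npz 240 420 60 230
```

```text
t 10.1 pos [556.8 244.1 241.1] jaw deg 89.45 zaxis [-0.007 -0.008 -1.   ] F [ 1.   0.1 -0.5] w 81.7 q [-0.8   0.26  0.38  1.57 -0.09  1.35  1.15]
n [-0.717  0.013  0.696] tilt 45.9 c [511.2 245.9 174.3] 0.95 range [455. 178. 115.] [552. 307. 217.]
```

View pics/k_wrist.png

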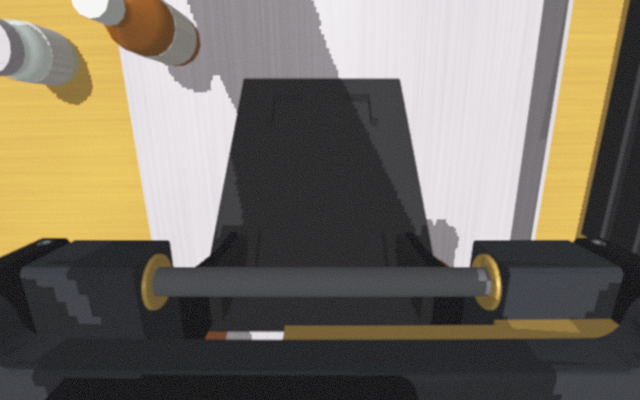

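Emit:
carry_out:
  series:
    - [[-0.4, 0, 0.34], 0]
    - [[-0.42, 0, 0.32], 0]
    - [[-0.45, 0, 0.28], 0]
    - [[0, 0, 0], 0]

```text
t: 10.55
position: [522.4, 243.7, 265.0]
tcp_rot: [0.005, 1.0, -0.005, -0.004]
contact_force: [0.3, -0.4, -1.9]
width: 81.9
```

```bash
python3 st.py;python3 look.py l wrist >/dev/null; python3 bp.py pics/l_wrist.npz 250 400 130 230
```

```text
t 10.55 pos [522.4 243.7 265. ] jaw deg 89.43 zaxis [-0.008 -0.009 -1.   ] F [ 0.3 -0.4 -1.9] w 81.9 q [-0.84  0.18  0.37  1.61 -0.06  1.38  1.1 ]
n [-0.882  0.013  0.471] tilt 61.9 c [496.7 243.9 186.8] 0.95 range [463. 177. 123.] [521. 305. 232.]
```

Emit:
carry_out:
  series:
    - [[-0.5, 0, 0.22], 0]
    - [[-0.5, 0, 0.18], 0]
    - [[-0.5, 0, 0.14], 0]
    - [[0, 0, 0], 0]

```text
t: 11.0
position: [482.2, 243.2, 278.4]
tcp_rot: [0.005, 1.0, -0.005, -0.004]
contact_force: [-0.7, 0.3, -1.9]
width: 81.4
```

```bash
python3 st.py;python3 look.py m wrist >/dev/null; python3 bp.py pics/m_wrist.npz 260 390 170 235
```

```text
t 11.0 pos [482.2 243.2 278.4] jaw deg 89.4 zaxis [-0.009 -0.011 -1.   ] F [-0.7  0.3 -1.9] w 81.4 q [-0.88  0.09  0.35  1.67 -0.03  1.4   1.04]
n [-0.932  0.014  0.363] tilt 68.7 c [470.4 243.7 209.3] 1.0 range [454. 190. 167.] [484. 298. 244.]
```

View pics/m_wrist.png

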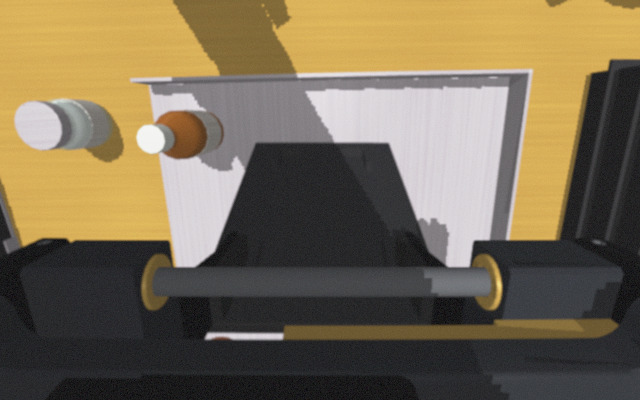

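Emit:
carry_out:
  series:
    - [[0, 0, -0.2], 0]
    - [[-0.4, 0, 0.05], 0]
    - [[-0.45, 0, 0.05], 0]
    - [[-0.4, 0, 0.03], 0]
    - [[0, 0, 0], 0]
  squeeze: 7

```text
t: 11.55
position: [449.9, 242.3, 275.8]
tcp_rot: [0.006, 1.0, -0.006, -0.004]
contact_force: [0.7, -0.6, -2.0]
width: 82.1
```

```bash
python3 st.py;python3 look.py n wrist >/dev/null; python3 bp.py pics/n_wrist.npz 260 390 185 235
```

```text
t 11.55 pos [449.9 242.3 275.8] jaw deg 89.33 zaxis [-0.008 -0.012 -1.   ] F [ 0.7 -0.6 -2. ] w 82.1 q [-0.9   0.03  0.33  1.73 -0.    1.39  0.98]
n [-0.972  0.013  0.236] tilt 76.4 c [446.2 242.7 199.8] 1.0 range [435. 187. 159.] [455. 299. 234.]
```

View pics/n_wrist.png

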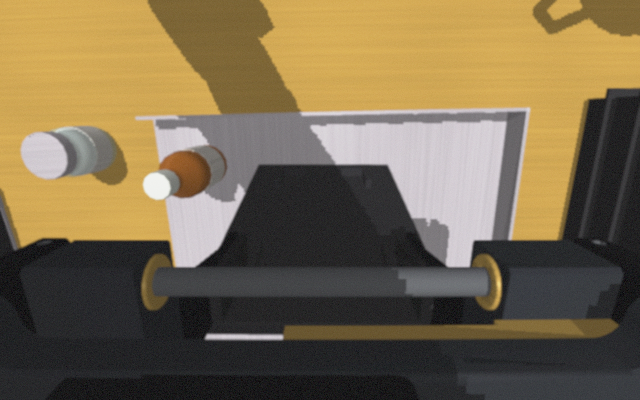

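Emit:
carry_out:
  series:
    - [[0, 0, -0.15], 0]
    - [[-0.4, 0, -0.02], 0]
    - [[-0.45, 0, 0], 0]
    - [[0, 0, 0], 0]
  squeeze: 6

```text
t: 12.0
position: [430.7, 242.4, 273.2]
tcp_rot: [0.006, 1.0, -0.005, -0.001]
contact_force: [-0.8, -0.1, -1.0]
width: 82.1
```

```bash
python3 st.py;python3 look.py o wrist >/dev/null; python3 bp.py pics/o_wrist.npz 260 390 195 235
```

```text
t 12.0 pos [430.7 242.4 273.2] jaw deg 89.26 zaxis [-0.003 -0.009 -1.   ] F [-0.8 -0.1 -1. ] w 82.1 q [-0.92 -0.01  0.31  1.78  0.01  1.38  0.95]
n [-0.996  0.012  0.092] tilt 84.7 c [436.9 242.9 181.4] 0.98 range [430. 182. 134.] [441. 304. 219.]
```

View pics/o_wrist.png

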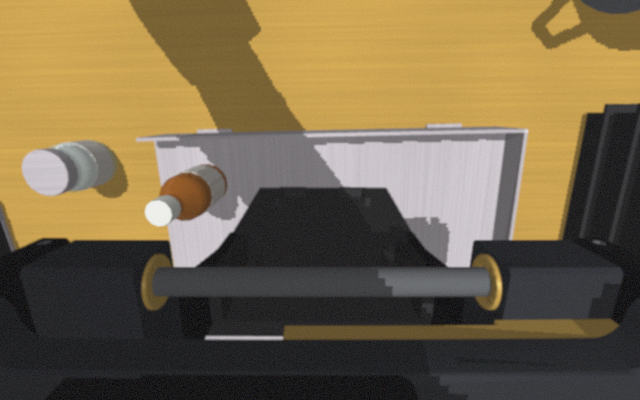

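Emit:
carry_out:
  series:
    - [[-0.25, 0, -0.03], 0]
    - [[-0.3, 0, 0], 0]
    - [[0, 0, 0], 0]

```text
t: 12.35
position: [417.0, 242.5, 272.6]
tcp_rot: [0.007, 1.0, -0.005, -0.001]
contact_force: [-0.5, -0.4, 1.8]
width: 82.0
```

```bash
python3 st.py;python3 look.py p wrist scene>/dev/null; python3 bp.py pics/p_wrist.npz 260 390 205 237
```

```text
t 12.35 pos [417.  242.5 272.6] jaw deg 89.23 zaxis [-0.002 -0.009 -1.   ] F [-0.5 -0.4  1.8] w 82.0 q [-0.93 -0.04  0.3   1.8   0.02  1.38  0.92]
n [-1.     0.012  0.024] tilt 88.6 c [429.3 243.  178.6] 0.98 range [426. 182. 136.] [431. 304. 214.]
```

View pics/p_wrist.png

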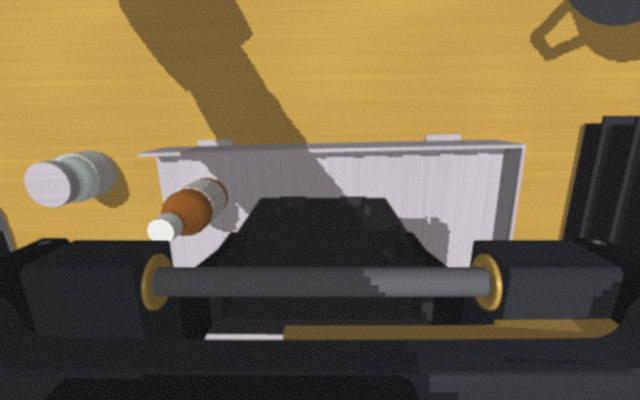

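View pics/p_scene.png

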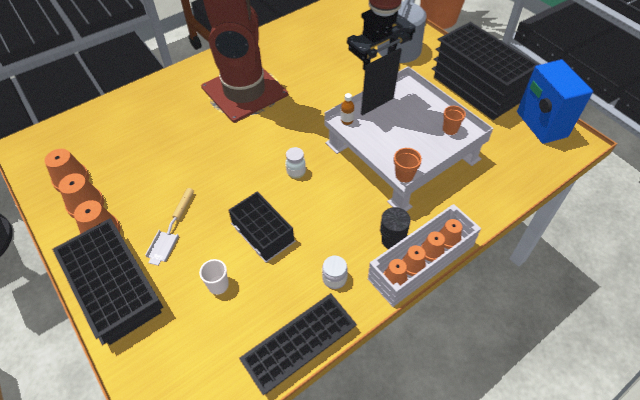

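Emit:
carry_out:
  series:
    - [[0, 0, 0], 0]
    - [[0, 0, 0], 0]
  squeeze: 40

```text
t: 12.65
position: [417.9, 242.5, 272.6]
tcp_rot: [0.007, 1.0, -0.004, -0.001]
contact_force: [-0.8, 0.3, 0.9]
width: 80.7
```

Emit:
carry_out:
  series:
    - [[0, 0, 0.3], 0]
    - [[0, 0, 0.5], 0]
    - [[0.3, 0, 0.5], 0]
    - [[0.6, 0, 0], 0]
    - [[0.6, 0, 0], 0]
    - [[0.6, 0, 0], 0]
    - [[0.6, 0, 0], 0]
    - [[0.6, 0, 0], 0]
    - [[0.4, 0, 0], 0]
    - [[0, 0, 0], 0]

```text
t: 13.65
position: [517.4, 240.8, 305.9]
tcp_rot: [0.007, 1.0, -0.007, -0.002]
contact_force: [0.3, 0.6, -1.8]
width: 80.6
```

```bash
python3 st.py;python3 look.py q wrist>/dev/null; python3 bp.py pics/q_wrist.npz 260 390 205 237
```

```text
t 13.65 pos [517.4 240.8 305.9] jaw deg 89.19 zaxis [-0.003 -0.013 -1.   ] F [ 0.3  0.6 -1.8] w 80.6 q [-0.85  0.15  0.38  1.55 -0.04  1.46  1.08]
n [-0.999  0.013  0.04 ] tilt 87.7 c [528.3 240.9 215.3] 0.99 range [524. 181. 175.] [531. 301. 249.]
```

View pics/q_wrist.png

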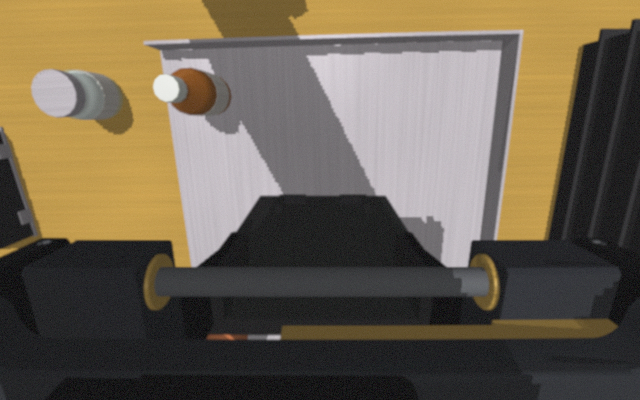

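Emit:
carry_out:
  series:
    - [[0, -0.4, 0], 0]
    - [[0, -0.8, 0], 0]
    - [[0, -0.9, 0], 0]
    - [[0, -0.9, 0], 0]
    - [[0, -0.9, 0], 0]
    - [[0, -0.9, 0], 0]
    - [[0, -0.9, 0], 0]
    - [[0, -0.9, 0], 0]
    - [[0, -0.9, 0], 0]
    - [[0, -0.9, 0], 0]
    - [[0, -0.9, 0], 0]
    - [[0.3, -0.9, 0], 1]
    - [[0.5, -0.9, 0], 1]
    - [[0.5, -0.9, 0], 1]
    - [[0.5, -0.9, 0], 1]
    - [[0.5, -0.9, 0], 1]
    - [[0.5, -0.9, 0], 0]
    - [[0.5, -0.9, 0], 0]
    - [[0.5, -0.9, 0], 0]
    - [[0.3, -0.5, 0], 0]

```text
t: 15.7
position: [599.6, -228.2, 311.7]
tcp_rot: [-0.034, 0.999, 0.0, 0.001]
contact_force: [-0.5, 0.4, -1.8]
width: 80.7
```

```bash
python3 st.py
```

```text
t 15.7 pos [ 599.6 -228.2  311.7] jaw deg 93.89 zaxis [ 0.003  0.001 -1.   ] F [-0.5  0.4 -1.8] w 80.7 q [-0.26  0.34  0.75  1.39 -0.23  1.5   2.11]
```

Emit:
carry_out:
  series:
    - [[0.5, -0.5, 0], 0]
    - [[0.6, -0.6, -0.2], 0]
    - [[0.4, -0.4, -0.3], 0]
    - [[0, 0, 0], 0]

```text
t: 16.1
position: [632.1, -275.0, 300.9]
tcp_rot: [-0.03, 1.0, 0.0, 0.002]
contact_force: [0.2, 0.2, -2.8]
width: 80.7
```

```bash
python3 st.py;python3 look.py r wrist top>/dev/null; python3 bp.py pics/r_wrist.npz 260 390 205 237; python3 m2.py pics/r_top.npz 430 650 -350 -190 55 85 120
```

```text
t 16.1 pos [ 632.1 -275.   300.9] jaw deg 93.48 zaxis [ 0.004  0.001 -1.   ] F [ 0.2  0.2 -2.8] w 80.7 q [-0.15  0.46  0.74  1.27 -0.31  1.52  2.19]
n [-0.997 -0.062  0.038] tilt 87.8 c [ 643.1 -273.   211.6] 0.99 range [ 637. -332.  171.] [ 647. -213.  244.]
12 c [ 516.2 -318.5] size [ 5.7 10.9] ang 85.17 z [56.2 68.6 73.2]
```

View pics/r_wrist.png

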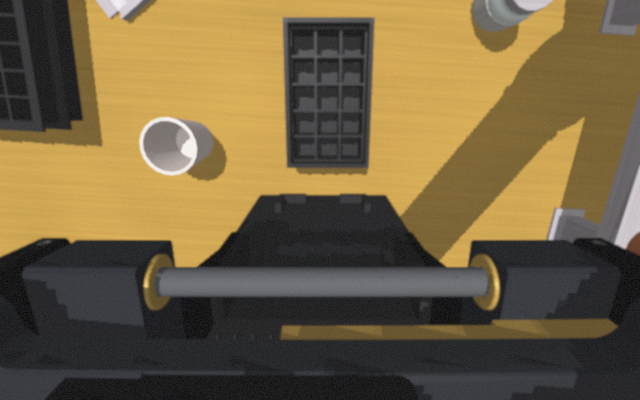

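View pics/r_top.png

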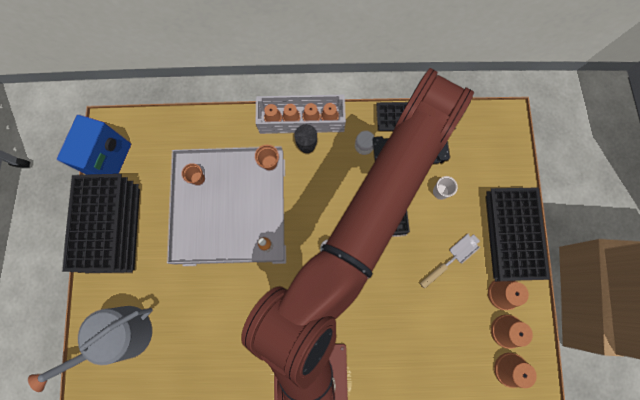

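```bash
cat > tr.py <<'E'
import sys
from geo import *
f=sys.argv[1]
im,W=cloud(f)
Z=W[...,2]; m=(Z>62)&(Z<78)&(np.abs(W[...,0]-540)<110)&(np.abs(W[...,1]+270)<75)&(np.arange(400)[:,None]<int(sys.argv[2]))
P=W[m]; r=cv2.minAreaRect(P[:,:2].astype(np.float32)); print(len(P),np.round(r[0],1),np.round(r[1],1),round(r[2],2),np.median(P[:,2]))
E
python3 tr.py pics/r_wrist.npz 185
python3 - <<'E'
from geo import *
f='pics/r_wrist.npz'
im=cv2.imread('pics/r_wrist.png'); cv2.imwrite('pics/r_crop.png',cv2.resize(cv2.convertScaleAbs(im[0:245,240:420],alpha=1.8),None,fx=3,fy=2.4,interpolation=cv2.INTER_CUBIC))
p=onplane(f,[(284,17.5),(374,17.5),(287,166.5),(369.5,166.5)],70); print(p.round(1))
c=p.mean(0); print('c',c.round(1), 'yaw by long', np.degrees(np.arctan2(*(p[0]-p[2]+p[1]-p[3])[[1,0]])), np.linalg.norm(p[0]-p[1]),np.linalg.norm(p[2]-p[3]),np.linalg.norm(p[0]-p[2]))
E
```

```text
2480 [ 541.9 -273.7] [165.5 100.4] 3.42 69.35009695526901
[[ 463.4 -326.9   70. ]
 [ 457.5 -229.4   70. ]
 [ 626.5 -318.4   70. ]
 [ 620.4 -217.9   70. ]]
c [ 542.  -273.2   70. ] yaw by long -176.4959641774763 97.64919779005184 100.65195673899689 163.28595887066024
```

View pics/r_crop.png

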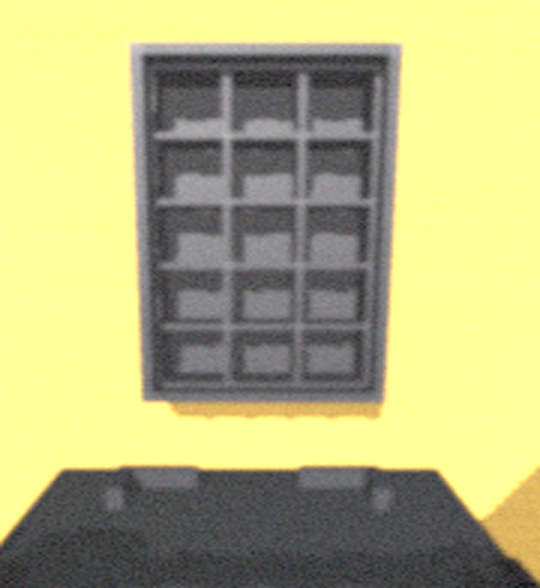

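```bash
cat > bb.py <<'E'
import sys
from geo import *
def rayplane(f,uv,n,c0):
    im,d,K,D,R,t=load(f); p=cv2.undistortPoints(np.array(uv,np.float32).reshape(-1,1,2),K,D)[:,0]
    r=np.c_[p,np.ones(len(p))]@R; c=-R.T@t; n=np.array(n);c0=np.array(c0)
    s=((c0-c)@n)/(r@n); return c+r*s[:,None]
if __name__=='__main__':
    f='pics/r_wrist.npz'
    p=rayplane(f,[(260.7,195.5),(385.7,195.5)],[-.997,-.062,.038],[643.1,-273,211.6]); print(p.round(1))
    a=np.radians(3.45); ex=np.array([np.cos(a),np.sin(a)]); ey=np.array([-ex[1],ex[0]]); T=np.array([542,-273.5])
    for q in list(p)+[p.mean(0)]: print('tray frame',((q[:2]-T)@ex).round(1),((q[:2]-T)@ey).round(1), q[2].round(1))
    q=np.array([632.1,-275.0]); print('tcp',((q-T)@ex).round(1),((q-T)@ey).round(1))
E
python3 bb.py
```

```text
[[ 644.5 -336.8  143.9]
 [ 636.7 -210.8  144.7]]
tray frame 98.5 -69.4 143.9
tray frame 98.3 56.8 144.7
tray frame 98.4 -6.3 144.3
tcp 89.8 -6.9
```

Emit:
carry_out:
  series:
    - [[0, 0.12, -0.4], 0]
    - [[0, 0.1, -0.8], 0]
    - [[0, 0, -0.8], 0]
    - [[0, 0, -0.8], 0]
    - [[0, 0, -0.3], 0]
    - [[0, 0, 0], 0]

```text
t: 16.8
position: [629.4, -263.5, 224.5]
tcp_rot: [-0.033, 0.999, 0.002, 0.005]
contact_force: [0.5, 0.5, -1.9]
width: 80.6
```

```bash
python3 st.py;python3 look.py s wrist scene>/dev/null; python3 bp.py pics/s_wrist.npz 260 390 205 237;python3 tr.py pics/s_wrist.npz 185
python3 - <<'E'
import cv2
im=cv2.imread('pics/s_wrist.png'); cv2.imwrite('pics/s_crop.png',cv2.resize(cv2.convertScaleAbs(im[0:245,240:420],alpha=1.8),None,fx=3,fy=2.4,interpolation=cv2.INTER_CUBIC))
im=cv2.imread('pics/s_scene.png'); cv2.imwrite('pics/s_sc.png',cv2.resize(cv2.convertScaleAbs(im[120:320,190:390],alpha=1.5),None,fx=3,fy=3,interpolation=cv2.INTER_CUBIC))
E
```

```text
t 16.8 pos [ 629.4 -263.5  224.5] jaw deg 93.76 zaxis [ 0.01   0.005 -1.   ] F [ 0.5  0.5 -1.9] w 80.6 q [-0.17  0.47  0.72  1.42 -0.32  1.36  2.2 ]
n [-0.997 -0.068  0.029] tilt 88.3 c [ 641.1 -261.1  134.8] 0.99 range [ 635. -320.   95.] [ 646. -201.  168.]
3175 [ 544.3 -273.7] [160.6 100.5] 3.6 69.22085725217275
```

View pics/s_crop.png

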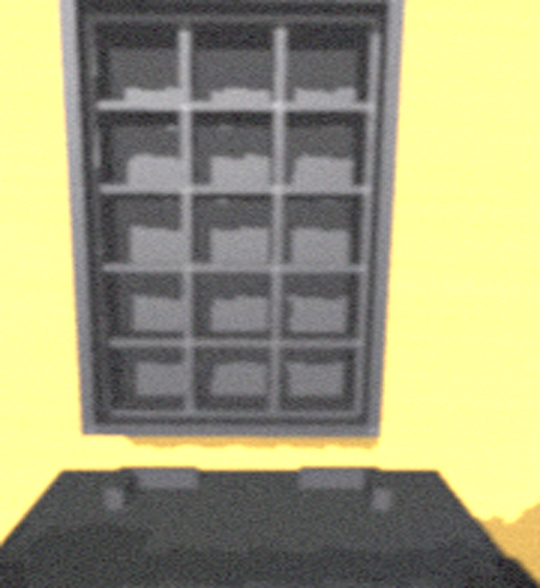

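View pics/s_sc.png

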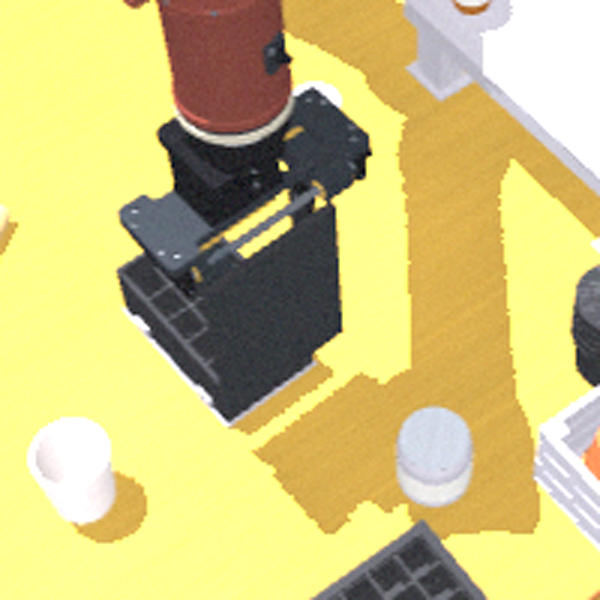

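Emit:
carry_out:
  series:
    - [[-0.2, -0.15, 0], 0]
    - [[-0.15, -0.1, 0], 0]
    - [[0, 0, 0], 0]
    - [[0, 0, 0], 0]

```text
t: 17.3
position: [621.2, -272.0, 229.3]
tcp_rot: [-0.032, 0.999, 0.001, 0.008]
contact_force: [0.3, -0.1, -3.3]
width: 80.9
```

```bash
python3 st.py;python3 look.py t wrist>/dev/null; python3 bp.py pics/t_wrist.npz 260 390 205 237;python3 tr.py pics/t_wrist.npz 185
python3 - <<'E'
import cv2
im=cv2.imread('pics/t_wrist.png'); cv2.imwrite('pics/t_crop.png',cv2.resize(cv2.convertScaleAbs(im[0:245,240:420],alpha=1.8),None,fx=3,fy=2.4,interpolation=cv2.INTER_CUBIC))
E
```

```text
t 17.3 pos [ 621.2 -272.   229.3] jaw deg 93.72 zaxis [ 0.016  0.002 -1.   ] F [ 0.3 -0.1 -3.3] w 80.9 q [-0.17  0.45  0.73  1.43 -0.31  1.36  2.21]
n [-0.998 -0.067  0.022] tilt 88.7 c [ 633.5 -269.8  139.3] 0.99 range [ 628. -329.  100.] [ 638. -210.  172.]
3484 [ 540.1 -274. ] [161.9 100.3] 3.61 69.26792292337271
```

View pics/t_crop.png

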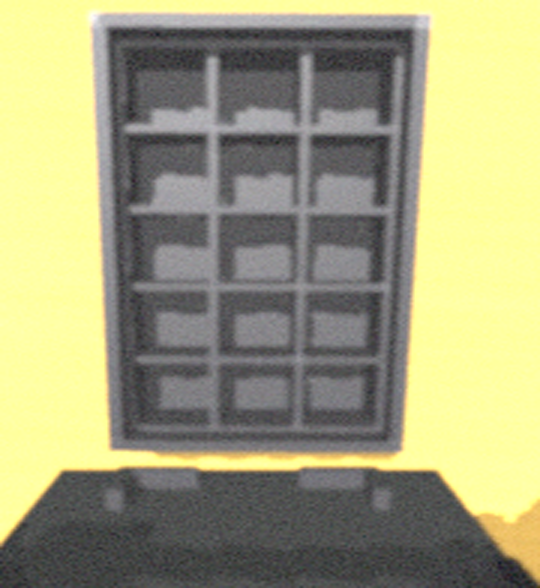

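Emit:
carry_out:
  series:
    - [[-0.15, 0.09, -0.2], 0]
    - [[0, 0, -0.3], 0]
    - [[0, 0, 0], 0]

```text
t: 17.65
position: [617.2, -269.6, 215.6]
tcp_rot: [-0.032, 0.999, 0.001, 0.008]
contact_force: [0.1, 1.2, -3.1]
width: 80.7
```

```bash
python3 st.py;python3 look.py u wrist>/dev/null; python3 bp.py pics/u_wrist.npz 260 390 205 237
python3 - <<'E'
import cv2
im=cv2.imread('pics/u_wrist.png'); cv2.imwrite('pics/u_crop.png',cv2.resize(cv2.convertScaleAbs(im[0:245,240:420],alpha=1.8),None,fx=3,fy=2.4,interpolation=cv2.INTER_CUBIC))
E
```

```text
t 17.65 pos [ 617.2 -269.6  215.6] jaw deg 93.72 zaxis [ 0.016  0.002 -1.   ] F [ 0.1  1.2 -3.1] w 80.7 q [-0.17  0.45  0.73  1.46 -0.31  1.33  2.21]
n [-0.997 -0.067  0.026] tilt 88.5 c [ 629.1 -267.3  126.6] 0.99 range [ 623. -326.   87.] [ 633. -208.  159.]
```

View pics/u_crop.png

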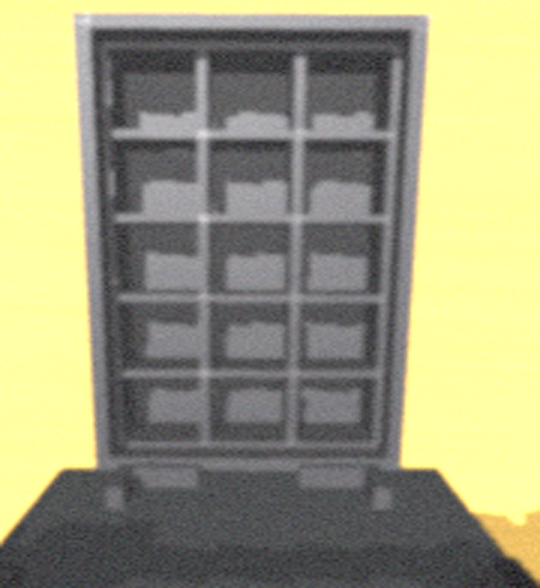

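Emit:
carry_out:
  series:
    - [[0, 0, -0.2], 0]
    - [[0, 0, -0.1], 0]
    - [[0, 0, 0], 0]

```text
t: 18.0
position: [617.9, -269.5, 208.5]
tcp_rot: [-0.033, 0.999, 0.001, 0.009]
contact_force: [-0.1, -0.0, 1.4]
width: 80.6
```

```bash
python3 st.py
```

```text
t 18.0 pos [ 617.9 -269.5  208.5] jaw deg 93.75 zaxis [ 0.017  0.002 -1.   ] F [-0.1 -0.   1.4] w 80.6 q [-0.17  0.45  0.73  1.47 -0.32  1.32  2.21]
```

Emit:
carry_out:
  series:
    - [[0, 0, 0], 0]
    - [[-0.2, -0.01, 0], 0]
    - [[-0.25, -0.02, -0.02], 0]
    - [[0, 0, 0], 0]
  squeeze: 6

```text
t: 18.4
position: [606.1, -270.5, 208.5]
tcp_rot: [-0.033, 0.999, 0.0, 0.009]
contact_force: [0.4, 0.5, -2.4]
width: 81.7
```

```bash
python3 st.py;python3 look.py v wrist scene>/dev/null; python3 bp.py pics/v_wrist.npz 260 390 205 237
python3 - <<'E'
import cv2
im=cv2.imread('pics/v_wrist.png'); cv2.imwrite('pics/v_crop.png',cv2.resize(cv2.convertScaleAbs(im[0:340,190:470],alpha=1.8),None,fx=2.4,fy=1.7,interpolation=cv2.INTER_CUBIC))
im=cv2.imread('pics/v_scene.png'); cv2.imwrite('pics/v_sc.png',cv2.resize(cv2.convertScaleAbs(im[120:320,190:390],alpha=1.5),None,fx=3,fy=3,interpolation=cv2.INTER_CUBIC))
E
```

```text
t 18.4 pos [ 606.1 -270.5  208.5] jaw deg 93.75 zaxis [ 0.018  0.001 -1.   ] F [ 0.4  0.5 -2.4] w 81.7 q [-0.18  0.43  0.73  1.5  -0.3   1.31  2.22]
n [0.997 0.068 0.025] tilt 88.6 c [ 623.5 -268.   107.5] 0.92 range [ 618. -332.   56.] [ 630. -207.  144.]
```

View pics/v_crop.png

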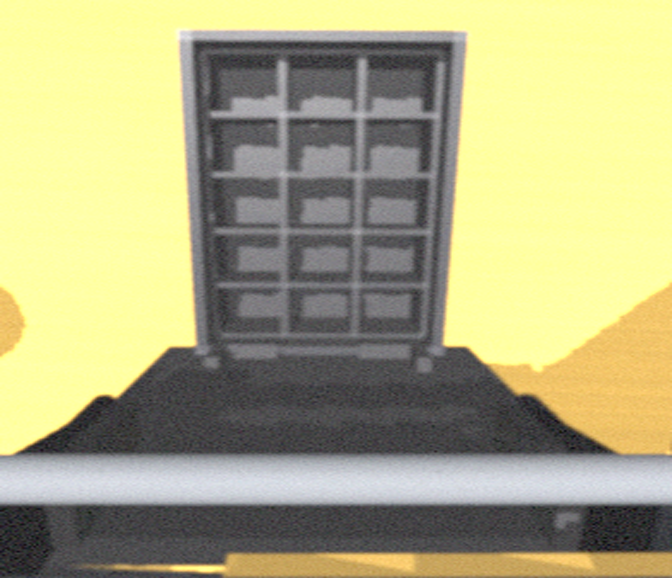

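View pics/v_sc.png

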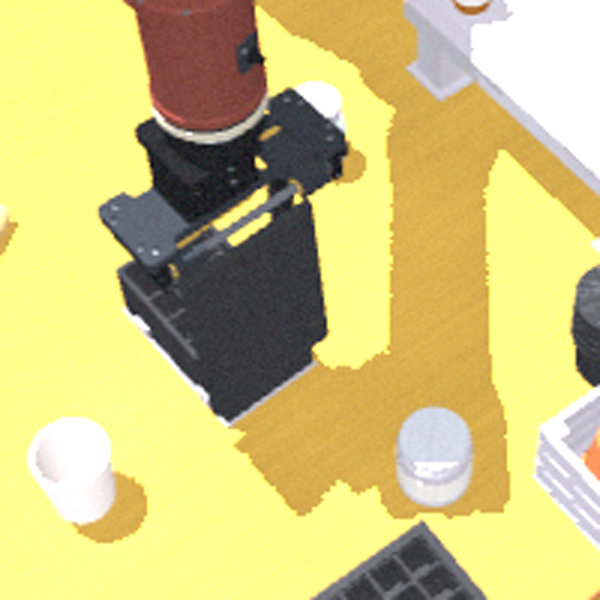

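Emit:
carry_out:
  series:
    - [[-0.25, -0.02, -0.02], 0]
    - [[-0.25, -0.01, -0.02], 0]
    - [[0, 0, 0], 0]

```text
t: 18.8
position: [593.4, -271.2, 207.4]
tcp_rot: [-0.033, 0.999, 0.0, 0.009]
contact_force: [0.7, -0.6, -1.8]
width: 81.3
```

```bash
python3 st.py;python3 look.py w wrist>/dev/null; python3 bp.py pics/w_wrist.npz 260 390 205 237
python3 - <<'E'
import cv2
im=cv2.imread('pics/w_wrist.png'); cv2.imwrite('pics/w_crop.png',cv2.resize(cv2.convertScaleAbs(im[0:340,190:470],alpha=1.8),None,fx=2.4,fy=1.7,interpolation=cv2.INTER_CUBIC))
E
```

```text
t 18.8 pos [ 593.4 -271.2  207.4] jaw deg 93.78 zaxis [ 0.019  0.001 -1.   ] F [ 0.7 -0.6 -1.8] w 81.3 q [-0.19  0.4   0.74  1.54 -0.29  1.29  2.22]
n [-0.998 -0.068  0.017] tilt 89.0 c [ 619.5 -267.7   84.8] 0.58 range [ 614. -325.   40.] [ 625. -210.  122.]
```

View pics/w_crop.png

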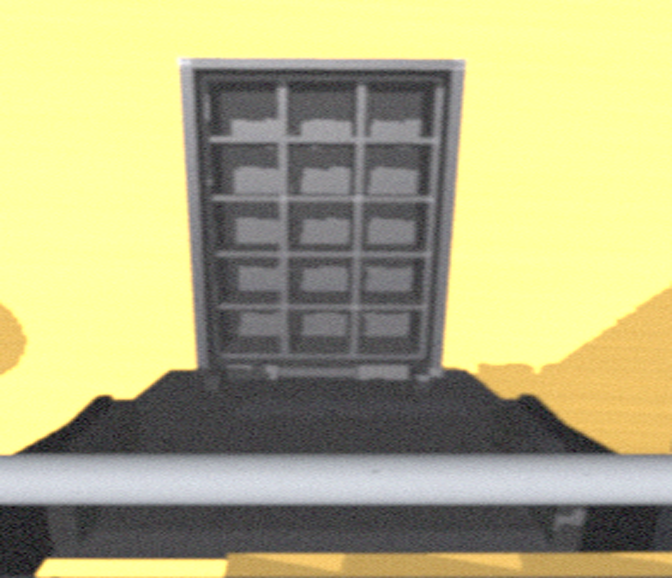

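```bash
cat > bp2.py <<'E'
import sys
from geo import *
f=sys.argv[1]; zmin=float(sys.argv[2])
im,W=cloud(f); 
r0,r1=int(sys.argv[3]),int(sys.argv[4])
a=np.radians(3.5); ex=np.array([np.cos(a),np.sin(a)]); T=np.array([542.2,-273.7])
for lo,hi in ((280,360),):
    P=W[r0:r1,lo:hi].reshape(-1,3); P=P[np.isfinite(P[:,0])&(P[:,2]>zmin)]
    xp=(P[:,:2]-T)@ex
    for z in range(int(zmin),260,10):
        k=(P[:,2]>z)&(P[:,2]<z+10)
        if k.sum()>20: print(z+5,'x\'',np.percentile(xp[k],[10,50,90]).round(1),k.sum())
E
python3 bp2.py pics/w_wrist.npz 60 190 335
```

```text
65 x' [77.4 77.9 82. ] 288
75 x' [74.6 78.9 82. ] 536
85 x' [80.  80.8 81.4] 243
95 x' [78.4 79.5 80.1] 252
105 x' [77.8 78.3 78.8] 245
115 x' [76.7 77.2 77.7] 249
125 x' [75.4 76.  76.5] 303
135 x' [74.2 74.7 75.3] 298
145 x' [72.9 73.5 74. ] 348
155 x' [71.8 72.3 72.9] 360
165 x' [70.6 71.  71.6] 399
175 x' [69.3 69.8 70.4] 440
185 x' [68.3 68.8 69.3] 319
225 x' [63.  63.4 64. ] 374
235 x' [62.1 62.7 65. ] 1207
245 x' [62.9 65.6 67.9] 746
```

Emit:
carry_out:
  series:
    - [[-0.2, -0.01, -0.02], 0]
    - [[-0.25, -0.02, -0.04], 0]
    - [[0, 0, 0], 0]
  squeeze: 10

```text
t: 19.15
position: [582.6, -271.5, 205.9]
tcp_rot: [-0.033, 0.999, 0.0, 0.01]
contact_force: [1.4, -0.0, -1.3]
width: 81.2
```

```bash
python3 st.py;python3 look.py x wrist>/dev/null; python3 bp2.py pics/x_wrist.npz 80 190 335
```

```text
t 19.15 pos [ 582.6 -271.5  205.9] jaw deg 93.82 zaxis [ 0.021  0.001 -1.   ] F [ 1.4 -0.  -1.3] w 81.2 q [-0.2   0.38  0.74  1.56 -0.28  1.28  2.22]
85 x' [78.7 79.6 80.5] 224
95 x' [74.8 77.7 78.5] 191
105 x' [75.3 76.  76.8] 233
115 x' [73.3 74.1 74.9] 240
125 x' [71.5 72.2 72.9] 245
135 x' [69.5 70.3 71.1] 299
145 x' [67.7 68.4 69.1] 276
155 x' [65.8 66.6 67.3] 337
165 x' [63.8 64.6 65.4] 360
175 x' [62.6 63.1 63.7] 238
225 x' [52.6 53.2 53.9] 550
235 x' [51.2 52.4 56.1] 1686
245 x' [53.7 55.5 56.5] 87
```

Emit:
carry_out:
  series:
    - [[0, 0, 0], 0]
    - [[0, 0, 0], 0]
    - [[0, 0, 0], 0]
  claw: -1

```text
t: 19.5
position: [582.5, -271.7, 206.2]
tcp_rot: [-0.034, 0.999, -0.0, 0.01]
contact_force: [-0.7, -0.1, -0.1]
width: 86.7
```

```bash
python3 st.py;python3 look.py y wrist scene>/dev/null; python3 bp2.py pics/y_wrist.npz 80 190 335
python3 - <<'E'
import cv2
im=cv2.imread('pics/y_wrist.png'); cv2.imwrite('pics/y_crop.png',cv2.resize(cv2.convertScaleAbs(im[0:340,190:470],alpha=1.8),None,fx=2.4,fy=1.7,interpolation=cv2.INTER_CUBIC))
im=cv2.imread('pics/y_scene.png'); cv2.imwrite('pics/y_sc.png',cv2.resize(cv2.convertScaleAbs(im[120:320,190:390],alpha=1.5),None,fx=3,fy=3,interpolation=cv2.INTER_CUBIC))
E
```

```text
t 19.5 pos [ 582.5 -271.7  206.2] jaw deg 93.84 zaxis [ 0.02   0.001 -1.   ] F [-0.7 -0.1 -0.1] w 86.7 q [-0.2   0.38  0.74  1.56 -0.28  1.28  2.22]
85 x' [78.  79.6 80.4] 196
95 x' [75.5 77.8 78.6] 219
105 x' [75.4 76.1 76.9] 215
115 x' [73.5 74.3 75.1] 237
125 x' [71.5 72.4 73.2] 266
135 x' [69.7 70.4 71.2] 282
145 x' [67.8 68.6 69.3] 295
155 x' [65.9 66.7 67.5] 326
165 x' [64.1 64.9 65.6] 358
175 x' [62.9 63.5 63.9] 215
225 x' [52.9 53.5 54.3] 583
235 x' [51.6 52.8 56.7] 1731
245 x' [54.5 56.2 58.2] 72
```

View pics/y_crop.png

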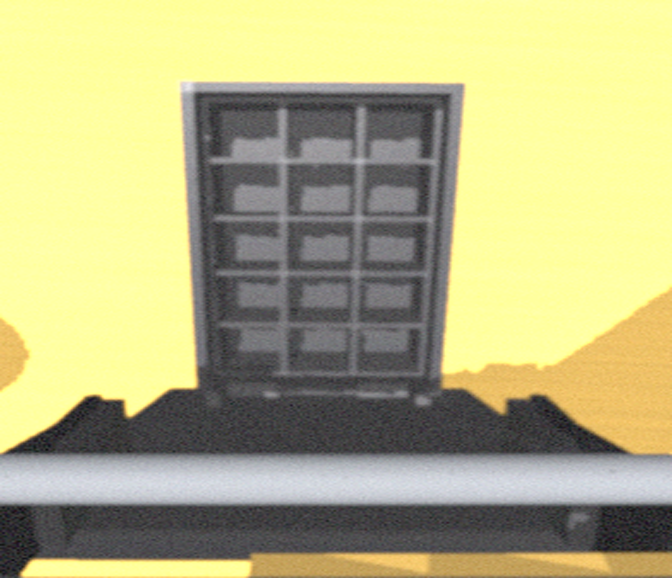

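View pics/y_sc.png

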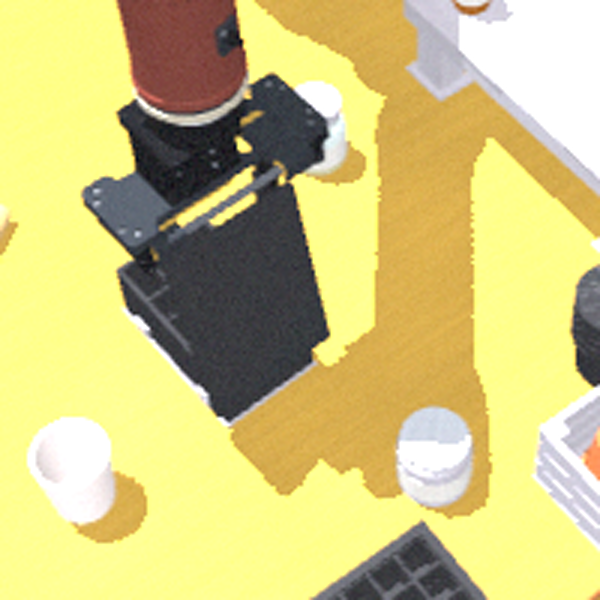

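Emit:
carry_out:
  series:
    - [[-0.5, -0.03, 0.05], 0]
    - [[-0.55, -0.03, 0.05], 0]
    - [[-0.55, -0.03, 0], 0]
    - [[0, 0, 0], 0]

```text
t: 20.0
position: [537.8, -274.9, 208.5]
tcp_rot: [-0.033, 0.999, -0.0, 0.009]
contact_force: [-0.6, -0.0, 0.2]
width: 87.3
```

```bash
python3 st.py;python3 look.py z wrist >/dev/null; python3 bp2.py pics/z_wrist.npz 80 190 335
python3 - <<'E'
import cv2
im=cv2.imread('pics/z_wrist.png'); cv2.imwrite('pics/z_crop.png',cv2.resize(cv2.convertScaleAbs(im[0:340,190:470],alpha=1.8),None,fx=2.4,fy=1.7,interpolation=cv2.INTER_CUBIC))
E
```

```text
t 20.0 pos [ 537.8 -274.9  208.5] jaw deg 93.77 zaxis [ 0.018  0.    -1.   ] F [-0.6 -0.   0.2] w 87.3 q [-0.22  0.29  0.77  1.66 -0.22  1.26  2.22]
225 x' [ 9.  11.4 13.9] 1115
```

View pics/z_crop.png

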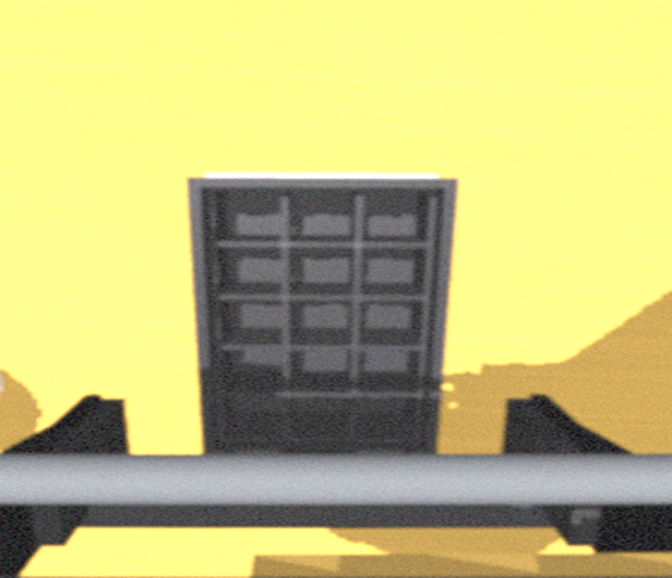

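Emit:
carry_out:
  series:
    - [[-0.4, -0.02, -0.25], 0]
    - [[-0.45, -0.03, -0.3], 0]
    - [[-0.45, -0.03, -0.35], 0]
    - [[0, 0, 0], 0]

```text
t: 20.45
position: [505.9, -276.0, 186.4]
tcp_rot: [-0.034, 0.999, 0.0, 0.011]
contact_force: [0.4, -0.2, -1.2]
width: 87.0
```

```bash
python3 st.py;python3 look.py aa wrist scene>/dev/null; python3 bp2.py pics/aa_wrist.npz 100 190 335
python3 - <<'E'
import cv2
im=cv2.imread('pics/aa_scene.png'); cv2.imwrite('pics/aa_sc.png',cv2.resize(cv2.convertScaleAbs(im[120:320,190:390],alpha=1.5),None,fx=3,fy=3,interpolation=cv2.INTER_CUBIC))
E
```

```text
t 20.45 pos [ 505.9 -276.   186.4] jaw deg 93.88 zaxis [ 0.021  0.001 -1.   ] F [ 0.4 -0.2 -1.2] w 87.0 q [-0.23  0.24  0.78  1.76 -0.19  1.2   2.23]
125 x' [47.7 49.8 51.7] 77
145 x' [30.8 31.6 32.2] 34
155 x' [28.4 29.1 30.2] 45
165 x' [14.8 15.5 16.3] 45
175 x' [13.4 14.1 14.5] 35
185 x' [1.2 2.3 3.4] 79
195 x' [-9.  -8.2 -7. ] 79
205 x' [-24.5 -22.2 -19.2] 1212
215 x' [-20.8 -19.4 -18.3] 299
255 x' [-70.4 -70.3 -70. ] 41
```

View pics/aa_sc.png

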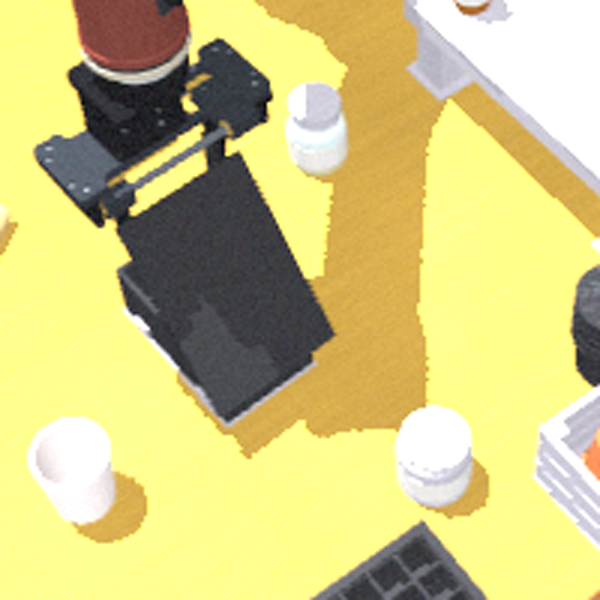

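Emit:
carry_out:
  series:
    - [[-0.42, -0.03, -0.35], 0]
    - [[-0.42, -0.03, -0.42], 0]
    - [[-0.42, -0.02, -0.5], 0]
    - [[-0.35, -0.02, -0.55], 0]
    - [[0, 0, 0], 0]

```text
t: 21.05
position: [466.5, -279.0, 141.7]
tcp_rot: [-0.035, 0.999, -0.001, 0.011]
contact_force: [-1.4, -0.2, 1.0]
width: 87.2
```

```bash
python3 st.py;python3 look.py ab wrist scene>/dev/null; python3 bp2.py pics/ab_wrist.npz 60 190 335
python3 - <<'E'
import cv2
im=cv2.imread('pics/ab_scene.png'); cv2.imwrite('pics/ab_sc.png',cv2.resize(cv2.convertScaleAbs(im[120:320,190:390],alpha=1.5),None,fx=3,fy=3,interpolation=cv2.INTER_CUBIC))
E
```

```text
t 21.05 pos [ 466.5 -279.   141.7] jaw deg 93.99 zaxis [ 0.022 -0.001 -1.   ] F [-1.4 -0.2  1. ] w 87.2 q [-0.23  0.21  0.78  1.89 -0.17  1.1   2.26]
65 x' [-82.5 -81.6 -78.1] 689
75 x' [-82.3 -80.1 -78.3] 115
155 x' [-42.8 -41.3 -39.9] 46
165 x' [-64.2 -61.4 -51.9] 2111
175 x' [-61.7 -60.6 -59.7] 129
215 x' [-110.1 -108.8 -104.3] 1776
225 x' [-108.  -105.8 -100.8] 913
235 x' [-101.8 -101.3 -100.7] 280
```

View pics/ab_sc.png

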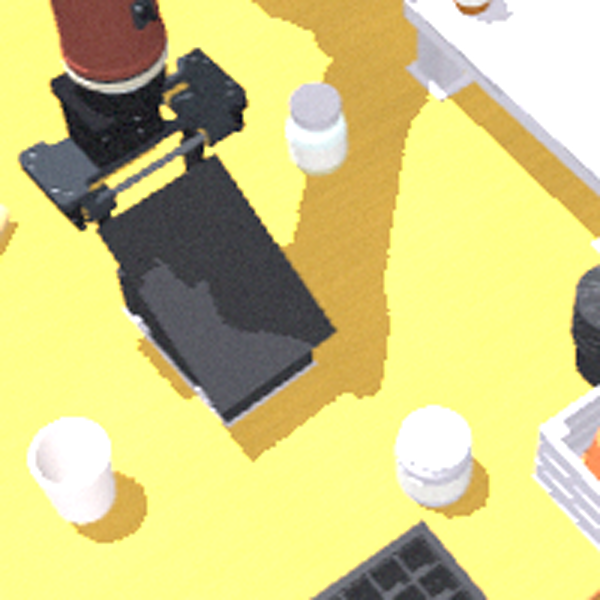

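Emit:
carry_out:
  series:
    - [[-0.25, -0.02, -0.5], 0]
    - [[-0.22, -0.01, -0.55], 0]
    - [[-0.2, -0.01, -0.55], 0]
    - [[0, 0, 0], 0]

```text
t: 21.55
position: [446.9, -280.7, 102.3]
tcp_rot: [-0.035, 0.999, -0.0, 0.008]
contact_force: [-2.7, -0.1, 0.2]
width: 86.7
```

```bash
python3 st.py;python3 look.py ac wrist scene>/dev/null; python3 bp2.py pics/ac_wrist.npz 80 190 335
python3 - <<'E'
import cv2
im=cv2.imread('pics/ac_scene.png'); cv2.imwrite('pics/ac_sc.png',cv2.resize(cv2.convertScaleAbs(im[120:320,190:390],alpha=1.5),None,fx=3,fy=3,interpolation=cv2.INTER_CUBIC))
E
```

```text
t 21.55 pos [ 446.9 -280.7  102.3] jaw deg 93.99 zaxis [ 0.016  0.    -1.   ] F [-2.7 -0.1  0.2] w 86.7 q [-0.21  0.23  0.78  1.96 -0.2   1.02  2.3 ]
125 x' [-84.1 -82.  -72.8] 2052
135 x' [-82.4 -80.9 -78.9] 391
175 x' [-129.4 -128.7 -125.9] 1069
185 x' [-127.9 -125.6 -120.4] 1487
195 x' [-120.8 -120.3 -119.7] 409
```

View pics/ac_sc.png

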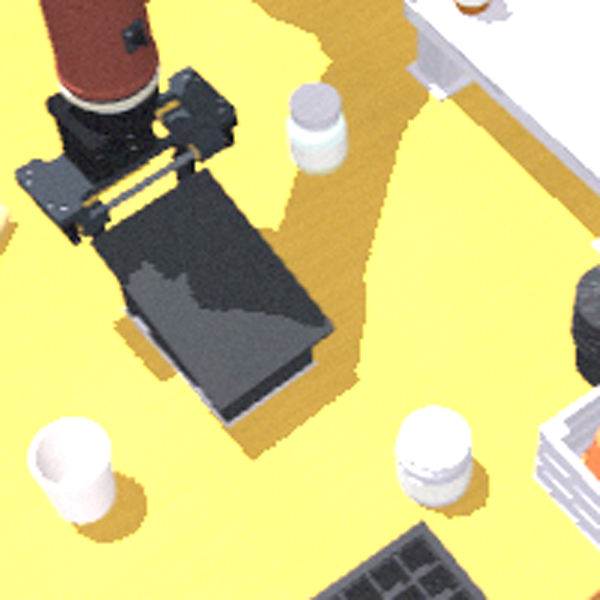

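View pics/ac_wrist.png

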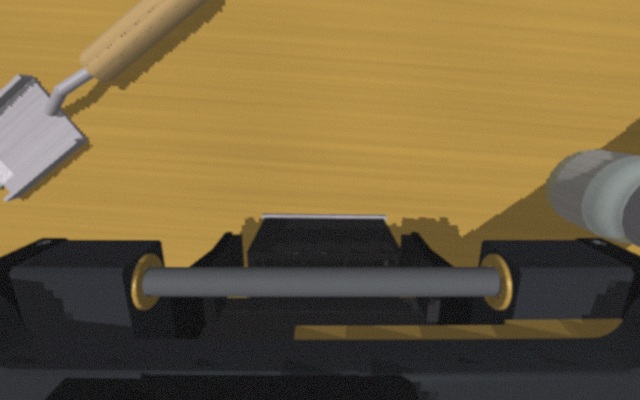

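Emit:
carry_out:
  series:
    - [[-0.15, -0.01, -0.5], 0]
    - [[-0.12, -0.01, -0.5], 0]
    - [[-0.08, 0, -0.4], 0]
    - [[0, 0, 0], 0]

```text
t: 22.05
position: [439.6, -281.7, 69.8]
tcp_rot: [-0.036, 0.999, -0.0, 0.008]
contact_force: [-6.6, 0.7, 0.1]
width: 86.9
```

```bash
python3 st.py;python3 look.py ad wrist scene>/dev/null; python3 bp2.py pics/ad_wrist.npz 50 190 335
python3 - <<'E'
import cv2
im=cv2.imread('pics/ad_scene.png'); cv2.imwrite('pics/ad_sc.png',cv2.resize(cv2.convertScaleAbs(im[120:320,190:390],alpha=1.5),None,fx=3,fy=3,interpolation=cv2.INTER_CUBIC))
E
```

```text
t 22.05 pos [ 439.6 -281.7   69.8] jaw deg 94.1 zaxis [ 0.016 -0.    -1.   ] F [-6.6  0.7  0.1] w 86.9 q [-0.18  0.27  0.76  2.   -0.24  0.95  2.34]
95 x' [-91.8 -88.3 -81.1] 2438
145 x' [-136.6 -134.6 -131.2] 2389
155 x' [-128.1 -127.6 -127.1] 553
165 x' [-128.4 -128.1 -128. ] 24
```

View pics/ad_sc.png

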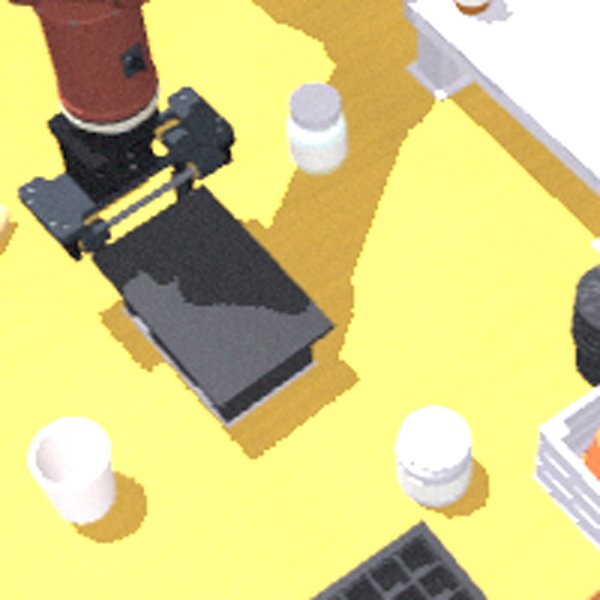

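Emit:
carry_out:
  series:
    - [[-0.06, 0, -0.5], 0]
    - [[-0.06, 0, -0.4], 0]
    - [[0, 0, 0], 0]

```text
t: 22.45
position: [438.2, -282.1, 49.7]
tcp_rot: [-0.036, 0.999, -0.001, 0.008]
contact_force: [-5.6, 0.5, -0.6]
width: 87.0
```

```bash
python3 st.py;python3 look.py ae wrist scene>/dev/null; python3 bp2.py pics/ae_wrist.npz 50 190 335
python3 - <<'E'
import cv2
im=cv2.imread('pics/ae_scene.png'); cv2.imwrite('pics/ae_sc.png',cv2.resize(cv2.convertScaleAbs(im[120:320,190:390],alpha=1.5),None,fx=3,fy=3,interpolation=cv2.INTER_CUBIC))
E
```

```text
t 22.45 pos [ 438.2 -282.1   49.7] jaw deg 94.15 zaxis [ 0.017 -0.001 -1.   ] F [-5.6  0.5 -0.6] w 87.0 q [-0.16  0.3   0.75  2.02 -0.27  0.91  2.37]
55 x' [-82.7 -82.2 -81.7] 96
75 x' [-93.6 -91.4 -84.8] 2242
85 x' [-92.5 -89.6 -85.7] 105
125 x' [-138.1 -136.2 -132.7] 2386
135 x' [-129.7 -129.2 -128.7] 562
```

View pics/ae_sc.png

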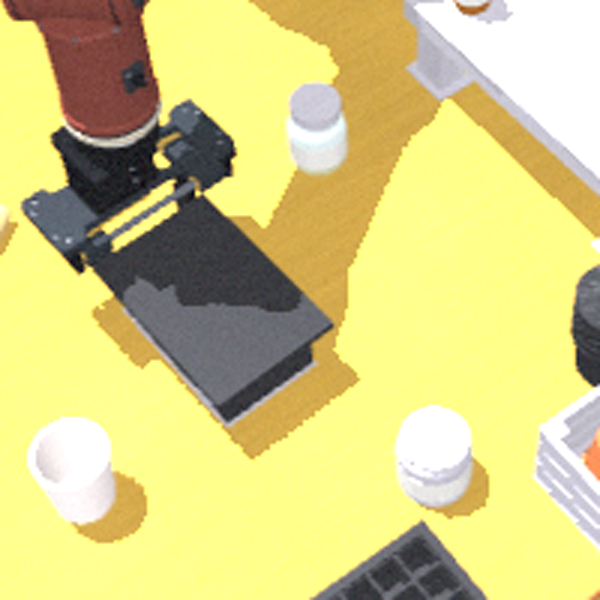

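Emit:
carry_out:
  series:
    - [[-0.03, 0, -0.3], 0]
    - [[-0.1, 0, -0.15], 0]
    - [[-0.3, -0.02, 0], 0]
    - [[-0.6, -0.03, 0], 0]
    - [[-0.2, 0, 0.5], 0]
    - [[0, 0, 1], 0]
    - [[0, 0, 1], 0]
    - [[0, 0, 1], 0]
    - [[0, 0, 1], 0]
    - [[0, 0, 0], 0]

```text
t: 23.55
position: [404.0, -286.5, 160.0]
tcp_rot: [-0.035, 0.999, -0.002, 0.014]
contact_force: [-0.0, 0.0, 1.1]
width: 86.9
```

```bash
python3 st.py;python3 look.py af wrist scene top>/dev/null
python3 - <<'E'
import cv2
im=cv2.imread('pics/af_scene.png'); cv2.imwrite('pics/af_sc.png',cv2.resize(cv2.convertScaleAbs(im[120:320,190:390],alpha=1.5),None,fx=3,fy=3,interpolation=cv2.INTER_CUBIC))
E
```

```text
t 23.55 pos [ 404.  -286.5  160. ] jaw deg 94.02 zaxis [ 0.028 -0.003 -1.   ] F [-0.   0.   1.1] w 86.9 q [-0.25  0.04  0.82  1.98 -0.05  1.11  2.23]
```

View pics/af_sc.png

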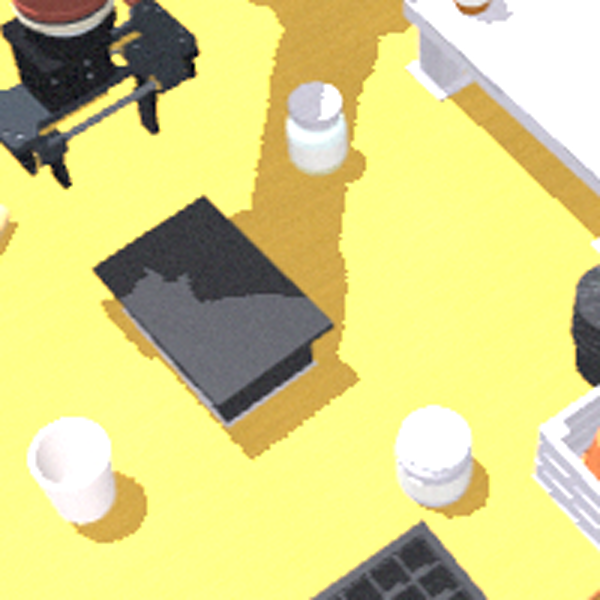

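View pics/af_top.png

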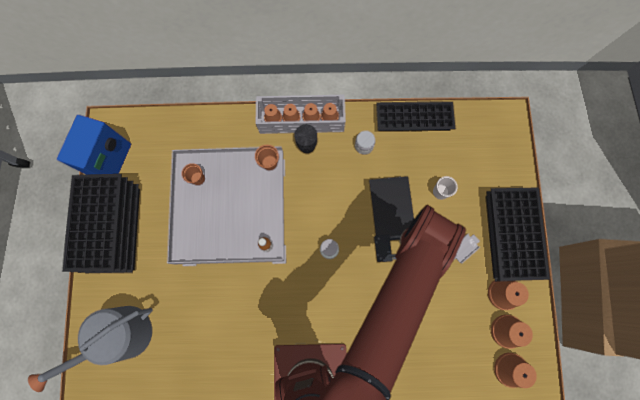

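Emit:
carry_out:
  series:
    - [[0, 0.8, 0.8], 0]
    - [[0, 1, 0.5], 0]
    - [[0, 1, 0], 0]
    - [[0, 1, 0], 0]
    - [[0, 1, 0], 0]
    - [[0, 1, 0], 0]
    - [[0, 1, 0], 0]
    - [[0, 1, 0], 0]
    - [[0, 1, 0], 0]
    - [[0, 0, 0], 0]

```text
t: 24.7
position: [393.1, -57.0, 179.0]
tcp_rot: [-0.034, 0.999, -0.001, 0.003]
contact_force: [1.0, -0.8, 0.5]
width: 87.0
```

```bash
python3 st.py;python3 look.py ag scene top>/dev/null
cat > fin.py <<'E'
from geo import *
import sys
for n in ('top','scene'):
    f=f'pics/{sys.argv[1]}_{n}.npz'; im,W=cloud(f); Z=W[...,2]
    m=(Z>62)&(Z<95)&(np.abs(W[...,0]-542)<125)&(np.abs(W[...,1]+272)<90)&(im.max(2)<130)
    P=W[m]; 
    A=np.c_[P[:,:2]-[542,-272],np.ones(len(P))]
    k=np.ones(len(P),bool)
    for _ in range(5):
        c=np.linalg.lstsq(A[k],P[k,2],rcond=None)[0]; k=np.abs(A@c-P[:,2])<4
    r=cv2.minAreaRect(P[k][:,:2].astype(np.float32)); print(n,len(P),k.mean().round(2),'slopes deg',np.degrees(c[:2]).round(2),'z',c[2].round(1),'rect',np.round(r[0],1),np.round(r[1],1),round(r[2],2))
E
python3 fin.py ag
```

```text
t 24.7 pos [393.1 -57.  179. ] jaw deg 93.92 zaxis [ 0.006 -0.003 -1.   ] F [ 1.  -0.8  0.5] w 87.0 q [-0.46 -0.21  0.44  2.12  0.1   1.2   1.57]
top 2375 0.84 slopes deg [-0.01  0.28] z 79.2 rect [ 544.8 -271.5] [194.9 131.4] 4.45
scene 2878 0.88 slopes deg [-0.06  0.08] z 79.1 rect [ 547.5 -275. ] [197.1 130.7] 4.58
```

View pics/ag_top.png

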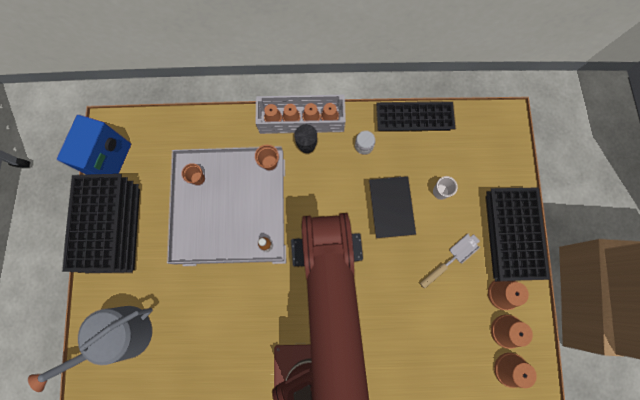

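Run:
```python
from cell import robot
print(robot.hand_in()); print(robot.sense()['t'])
```

```text
the job is handed in; nothing more can be done
None
the job is handed in; nothing more can be done
```

The cover is lying on the tray, ribs down and fully seated, and I handed the job in at about 25 s of the 72 s allowed. No verdict is reported, so the checks below are my own camera measurements.

**What I did**
1. I moved the pot to the back of the deck and stood it upright there.
2. I gripped the cover across one pair of ribs and slid it out until one corner was about 30 mm past the open edge.
3. Moves could only turn the tool about the vertical, so I could not reach under the cover and roll it over. Instead I slid it back, raised one end by those ribs and stood it upright on its short edge on the deck.
4. I carried it upright to the tray and hooked its lower ribs over the rim. Then I opened the gripper and lowered the cover onto the tray with the fingers holding back its top edge.

**Last checks**
- **Level and height:** the cover is level within 0.3°, with its outer face at 79.1–79.2 mm in both cameras.
- **Squareness:** it is about 0.5° off the tray's direction.
- **Centring:** it is off by about 4 mm in x and 1 mm in y in the top camera, which matches the ribs' 4 mm of play. The scene camera put the cover 3–4 mm away from the top camera's position. In the worst reading that is about 7 mm in x, still inside the 8 mm limit.
- **Other things:** the pot stands clear, and the other objects look unmoved in the last top picture; I did not measure them again.

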